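# Hold a spice rack's end panel square while it sets

### The job

The little spice rack is being glued up on the worktop and its end panel keeps leaning inward. Stand two of the three small tins upright on its bottom board to weigh it down (the third tin stays where it is), then take the try square by its wooden stock, stand it on the board and press it into the corner until the stock sits down on the board and the blade is flat against the panel, so that the panel stands upright. Finish holding the square there, still gripped and pressed against both, without shoving the rack along the worktop or disturbing the jar, the spoon or the whisk.

Things in the scene. Friction and masses are not known exactly. Their poses are not given: they have to be found in the camera images.
- rack: bottom board of the spice rack, pale wood, 340 mm long, 170 mm wide, 15 mm thick, loose on the worktop (about 0.8 kg with its panel: a hard push slides it). Origin: centre of its underside; x along its length towards the end panel, y across, z up. The other end is bare: room for tins from x = -165 mm to about 0, over the full width
- corner (a point): middle of the inside corner line where the upright end panel's inner face meets the top of the board (x = 145 mm, y = 0, z = 15 mm of the rack); axes as the rack's. The panel is pale wood, 170 mm wide (the board's full width), 15 mm thick, its top 186 mm above the worktop
- panel (a joint): lean of the end panel about its foot in a groove of the board, rad: 0 = upright, square to the board; positive = top leaning inward over the board. It starts 0.08 to 0.12 inward and springs back inward when let go; about 2 N at the top of the square's blade brings it upright. Past upright it gives up to 0.06 outward
- panel_top (a point): middle of the top edge of the panel's inner face, 171 mm above the top of the board when upright
- square: carpenter's try square, 0.2 kg, stood upright on its stock at the right. Stock: dark wood bar 130 mm long, 22 mm thick (grip across this), 36 mm tall, lying along the worktop. Origin: centre of the stock's underside; x along the stock towards the end where the steel blade rises, z up. Blade fills x = 33 to 65 mm, so grip the stock near x = -20 mm
- square_heel (a point): the square's outer lower corner, middle of the thickness (x = 65 mm, z = 0 of the square): this goes into the corner of the rack
- blade_tip (a point): top of the blade's outer edge, 150 mm above the heel. The blade is steel, 32 mm wide, 3 mm thick, in the middle of the stock's thickness; its outer edge is flush with the stock's end
- tin1: one of three like small food tins (plain paper band, no lettering), 60 mm across and 75 mm tall, about 0.25 kg, standing upright on the worktop right of the rack; it shares that patch with the glass jar, and which stands where changes. Origin: centre of its underside, z up
- tin2: one of three like small food tins (plain paper band, no lettering), 60 mm across and 75 mm tall, about 0.25 kg, standing upright on the worktop right of the rack; it shares that patch with the glass jar, and which stands where changes. Origin: centre of its underside, z up
- tin3: one of three like small food tins (plain paper band, no lettering), 60 mm across and 75 mm tall, about 0.25 kg, standing upright on the worktop right of the rack; it shares that patch with the glass jar, and which stands where changes. Origin: centre of its underside, z up
- jar: glass jar, 68 mm across and 85 mm tall, with a stainless screw lid; it stands among the tins. Leave it alone. Origin: centre of its underside
- spoon: pale wooden spoon about 270 mm long lying flat near the robot, in front of the rack. Leave it alone. Origin: about its middle
- whisk: black silicone whisk about 250 mm long lying left of the rack. Leave it alone. Origin: about its middle, on the worktop
Mind the look-alikes: they are no part of the job. Leave any blue or green look-alike of the tin1 alone.

How it is judged:
On the way:
1. exactly two of the tins stand upright on the rack's bottom board, let go, before the square goes into the corner (((x of tin1 in the frame of rack between -0.165 and 0.165 m and y of tin1 in the frame of rack between -0.08 and 0.08 m and z of tin1 in the frame of rack between 0.011 and 0.019 m and angle between each of tin1, tin2's own z axis and vertical below 0.06 rad and linear speed of each of tin1, tin2 below 0.02 m/s and contact force between the fingers and tin1 below 0.2 N and x of tin2 in the frame of rack between -0.165 and 0.165 m and y of tin2 in the frame of rack between -0.08 and 0.08 m and z of tin2 in the frame of rack between 0.011 and 0.019 m and contact force between the fingers and tin2 below 0.2 N and height (world z) of tin3 below 0.005 m and distance of tin3 from where it was at the start of the episode below 0.04 m and angle between tin3's own z axis and vertical below 0.1 rad) or (x of tin1 in the frame of rack between -0.165 and 0.165 m and y of tin1 in the frame of rack between -0.08 and 0.08 m and z of tin1 in the frame of rack between 0.011 and 0.019 m and angle between each of tin1, tin3's own z axis and vertical below 0.06 rad and linear speed of each of tin1, tin3 below 0.02 m/s and contact force between the fingers and tin1 below 0.2 N and x of tin3 in the frame of rack between -0.165 and 0.165 m and y of tin3 in the frame of rack between -0.08 and 0.08 m and z of tin3 in the frame of rack between 0.011 and 0.019 m and contact force between the fingers and tin3 below 0.2 N and height (world z) of tin2 below 0.005 m and distance of tin2 from where it was at the start of the episode below 0.04 m and angle between tin2's own z axis and vertical below 0.1 rad) or (x of tin2 in the frame of rack between -0.165 and 0.165 m and y of tin2 in the frame of rack between -0.08 and 0.08 m and z of tin2 in the frame of rack between 0.011 and 0.019 m and angle between each of tin2, tin3's own z axis and vertical below 0.06 rad and linear speed of each of tin2, tin3 below 0.02 m/s and contact force between the fingers and tin2 below 0.2 N and x of tin3 in the frame of rack between -0.165 and 0.165 m and y of tin3 in the frame of rack between -0.08 and 0.08 m and z of tin3 in the frame of rack between 0.011 and 0.019 m and contact force between the fingers and tin3 below 0.2 N and height (world z) of tin1 below 0.005 m and distance of tin1 from where it was at the start of the episode below 0.04 m and angle between tin1's own z axis and vertical below 0.1 rad)) and contact force between the fingers and square below 0.2 N and not (x of square_heel in the frame of corner between -0.02 and 0.02 m)), for 0.2 s.
At the end, for the whole second after the job is handed in: Exactly two tins upright, released, on the board; square gripped, heel within 3 mm of the corner line, tilt under 1.7 deg, in line within 3.4 deg, pressing board and panel over 0.5 N each; panel within 0.02 rad of upright; hand off the rack; third tin within 40 mm of its start; all still (((x of tin1 in the frame of rack between -0.165 and 0.165 m and y of tin1 in the frame of rack between -0.08 and 0.08 m and z of tin1 in the frame of rack between 0.011 and 0.019 m and angle between each of tin1, tin2's own z axis and vertical below 0.06 rad and linear speed of each of tin1, tin2 below 0.02 m/s and contact force between the fingers and tin1 below 0.2 N and x of tin2 in the frame of rack between -0.165 and 0.165 m and y of tin2 in the frame of rack between -0.08 and 0.08 m and z of tin2 in the frame of rack between 0.011 and 0.019 m and contact force between the fingers and tin2 below 0.2 N and height (world z) of tin3 below 0.005 m and distance of tin3 from where it was at the start of the episode below 0.04 m and angle between tin3's own z axis and vertical below 0.1 rad) or (x of tin1 in the frame of rack between -0.165 and 0.165 m and y of tin1 in the frame of rack between -0.08 and 0.08 m and z of tin1 in the frame of rack between 0.011 and 0.019 m and angle between each of tin1, tin3's own z axis and vertical below 0.06 rad and linear speed of each of tin1, tin3 below 0.02 m/s and contact force between the fingers and tin1 below 0.2 N and x of tin3 in the frame of rack between -0.165 and 0.165 m and y of tin3 in the frame of rack between -0.08 and 0.08 m and z of tin3 in the frame of rack between 0.011 and 0.019 m and contact force between the fingers and tin3 below 0.2 N and height (world z) of tin2 below 0.005 m and distance of tin2 from where it was at the start of the episode below 0.04 m and angle between tin2's own z axis and vertical below 0.1 rad) or (x of tin2 in the frame of rack between -0.165 and 0.165 m and y of tin2 in the frame of rack between -0.08 and 0.08 m and z of tin2 in the frame of rack between 0.011 and 0.019 m and angle between each of tin2, tin3's own z axis and vertical below 0.06 rad and linear speed of each of tin2, tin3 below 0.02 m/s and contact force between the fingers and tin2 below 0.2 N and x of tin3 in the frame of rack between -0.165 and 0.165 m and y of tin3 in the frame of rack between -0.08 and 0.08 m and z of tin3 in the frame of rack between 0.011 and 0.019 m and contact force between the fingers and tin3 below 0.2 N and height (world z) of tin1 below 0.005 m and distance of tin1 from where it was at the start of the episode below 0.04 m and angle between tin1's own z axis and vertical below 0.1 rad)) and x of square_heel in the frame of corner between -0.003 and 0.003 m and z of square_heel in the frame of corner between -0.003 and 0.003 m and y of square_heel in the frame of corner between -0.075 and 0.075 m and angle between square's own z axis and vertical below 0.03 rad and angle between the x axis of square and the x axis of rack, either way round below 0.06 rad and value of joint panel between -0.02 and 0.02 rad and contact force between square and panel_c0 above 0.5 N and contact force between square and rack_c0 above 0.5 N and contact force between the fingers and square above 2 N and contact force between each of the arm, the fingers and rack below 0.5 N and linear speed of each of square, rack below 0.01 m/s and height (world z) of rack below 0.004 m); the arm keeps its last pose, push and grip.
It fails at once if the rack is shoved more than 25 mm along the worktop (distance of rack from where it was at the start of the episode above 0.025 m).
It fails at once if the jar, the spoon or the whisk is moved more than 30 mm (distance of any of jar, spoon, whisk from where it was at the start of the episode above 0.03 m).
It also fails if it takes over 72 s, if anything falls off the work surface, if the arm or the gripper's body presses on something with over 40 N, if the wrist force passes 120 N, or if a joint passes its speed limit or range.

### The arm

A 6-joint arm with a two-finger parallel gripper is mounted at the origin on the work surface. World frame = base frame: x ahead of the robot, y to its left, z up, the work surface at z = 0. Lengths are in m, angles in rad, forces in N, time in s.
With the tool pointing down it reaches from about 0.375 to 0.925 m from the base axis. Payload 5.7 kg.
Tool frame: the origin (TCP) lies at the very end of the fingers, on their centre line; the grasp point (between the pads) lies robot.hold_point_z behind it (robot.hold_point_z is the distance from the TCP to the grasp point, in m); x points along the fingers, z is the direction in which the jaws open and shut, and the axes are right-handed (so a half turn about x gives the same grasp; the last joint's range is limited). The gripper opens to 85 mm and grips with 20 to 120 N. Pads are 22 mm wide; open, the fingers measure 114 mm over their backs; the gripper's body (76 mm by 85 mm) begins 54 mm behind the grasp point. The pads swing forward as they close: fully open they stand 13 mm farther back than shut.
Start: joints at [-1.234, 0.359, 1.51, -0, 1.272, -0.115], TCP at [0.262, -0.54, 0.231] pointing down, gripper open.
Joint ranges: [-2.97, 2.97], [-1.01, 2.36], [0.21, 2.38], [-0.96, 4.11], [0.2, 2.71], [-2.98, 2.98]. Speed limits (rad/s): [2.39, 2.39, 3.14, 3.14, 3.14, 3.14].

### API

Orientations are given as a 3x3 rotation matrix whose columns are the frame's x, y, z axes.
In Python, from bench import telemetry, imaging, order, robot gives the robot as it stands.
- The arm moves only by the tool carry_out, never from a script. Its argument "deltas" is a list of rows, each an object of numbers: "ax", "ay", "az": the turn, a rotation vector about the tool's x, y, z scaled (see below); "tx", "ty", "tz": the shift along the tool's x, y, z scaled (see below); "hand": the opening, from 0 (shut) to 1 (fully open). In form: [{"ax": .., "ay": .., "az": .., "tx": .., "ty": .., "tz": .., "hand": ..}, ...]. A call has 1 to 20 rows; each row shifts and turns the commanded pose from where the row before left it, along the tool's axes as they then stand; what a row does not reach is not made up. The controller multiplies each number of a shift by 40 cm and each number of a turn by 30 degrees. A row lasts 1/10 s, in which the tool goes at most 50 mm and 8.59 degrees, less where a joint would pass 70% of its speed; a pose out of reach is approached as far as the arm can. A call with a number of a shift or a turn outside -1 to 1 is refused whole. A call with a gripper value outside its range is refused whole. The fingers move at their own pace and stop on an object; the grip force is fixed at half the most. Time passes only in rows, so rows that do not move let the fingers close. It gives the time, the measured TCP pose, the force and the opening at its end, in the units of the state.
- telemetry.get_obs(): the state, without advancing time (a new reading comes with each control period).
- imaging.camera(name): name is "scene" or "top" or "wrist"; returns a dict with "frame" (420x560x3 uint8, red, green, blue), "intrinsics" (3x3 intrinsics, pixels), "k1" (the pictures are not rectified: a ray, as slopes to the right and down, at radius r is drawn at 1 + k1 r^2 times it, then the intrinsics apply), "R" (3x3) and "t" (3): a world point X has camera coordinates R X + t. Camera axes: x right, y down, z forward; pixel columns grow to the right and rows downward; lengths in m; the calibration is good to about 2 mm. A picture is of the moment at which its call begins. There is no depth.
- order.job_done(): hands the job in, once; it reports no verdict.
The state is a dict: "time_s": time; "joints": joint angles; "joint_velocities": joint speeds; "joint_torque": joint torques, N m; "tcp_pos": TCP position; "ee_rot": TCP orientation; "wrist_force": force on the tool from outside, world axes, zero at the start; "ft_torque": the same for the moment, N m; "width": finger opening in m.
Only numpy, scipy, OpenCV 4.12 (cv2) and the standard library are available. Lean on these libraries where they do the work, as an engineer would, in place of code of your own. Each camera call takes 0.05 s, during which the arm holds its last target. There are 200 camera calls.

## Working session

There is one attempt and no reset: what is moved stays moved. The work goes in short steps, Python scripts to look and compute and a tool call to move; the robot and the scene stay as the last step left them, time stands still between calls to the robot, and variables do not carry over. Pictures are saved under pics/ and viewed, about 8 in all and at most 12, crops included, and the job is handed in when it is done.

Besides the shell and the picture viewer there is one more tool, called as name(argument=value, ...), one argument or row to a line, values as JSON. carry_out: Moves the arm, as the interface text tells. Shifts and turns lie within -1 to 1; 1 stands for 40 cm of shift or 30 degrees of turn. Its arguments: {"type":"object","properties":{"deltas":{"type":"array","items":{"type":"object","properties":{"ax":{"type":"number"},"ay":{"type":"number"},"az":{"type":"number"},"tx":{"type":"number"},"ty":{"type":"number"},"tz":{"type":"number"},"hand":{"type":"number"}}}}},"required":["deltas"]}

```bash
mkdir -p pics; ls
cat > h.py <<'E'
import numpy as np, cv2
from bench import telemetry, imaging, order, robot
def shot(n,f):
    c=imaging.camera(n); cv2.imwrite(f'pics/{f}.png',c['frame'][:,:,::-1]); np.save(f'pics/{f}.npy',c,allow_pickle=True); return c
def load(f): return np.load(f'pics/{f}.npy',allow_pickle=True).item()
def ray(c,u,v):
    K=c['intrinsics']; d=np.array([(u-K[0,2])/K[0,0],(v-K[1,2])/K[1,1]]); s=d.copy()
    for _ in range(30): s=d/(1+c['k1']*(s@s))
    return -c['R'].T@c['t'], c['R'].T@np.array([s[0],s[1],1])
def onz(c,u,v,z):
    o,d=ray(c,u,v); return o+d*(z-o[2])/d[2]
def proj(c,X):
    p=c['R']@np.array(X)+c['t']; s=p[:2]/p[2]; s=s*(1+c['k1']*(s@s)); K=c['intrinsics']
    return np.array([K[0,0]*s[0]+K[0,2],K[1,1]*s[1]+K[1,2]])
E
python3 - <<'E'
from h import *
a=shot('top','top0');b=shot('scene','scene0')
im=np.hstack([a['frame'],b['frame']])[:,:,::-1]
print(-a['R'].T@a['t'],-b['R'].T@b['t'],a['k1'],a['intrinsics'][0],robot.hold_point_z)
print(telemetry.get_obs())
E
```

```text
pics
[0.30055574 0.01665783 1.60022662] [ 1.2177787  -0.64382103  1.17343612] 0.042949681834918395 [510.78934532   0.         277.253526  ] 0.0187
{'time_s': 0.1, 'joints': array([-1.23409506e+00,  3.59475898e-01,  1.51133687e+00,  3.91904246e-05,
        1.27249171e+00, -1.15102169e-01]), 'joint_velocities': array([ 0.00035075, -0.00143663, -0.0041049 ,  0.00062611, -0.00081402,
       -0.00071451]), 'joint_torque': array([-2.98650921e-04, -5.28652453e+01, -2.79349172e+01, -2.77723557e-04,
        5.09937177e-03, -1.25816490e-05]), 'tcp_pos': array([ 0.26175312, -0.53920972,  0.23050726]), 'ee_rot': array([[-5.30188839e-04,  8.99666309e-01,  4.36577887e-01],
       [ 1.62808179e-03,  4.36578146e-01, -8.99664866e-01],
       [-9.99998534e-01,  2.33792236e-04, -1.69619919e-03]]), 'wrist_force': array([-0.63096082,  0.71638709,  0.42995654]), 'ft_torque': array([ 0.02749057, -0.00386243,  0.03974617]), 'width': 0.0857009264673318}
```

View pics/top0.png

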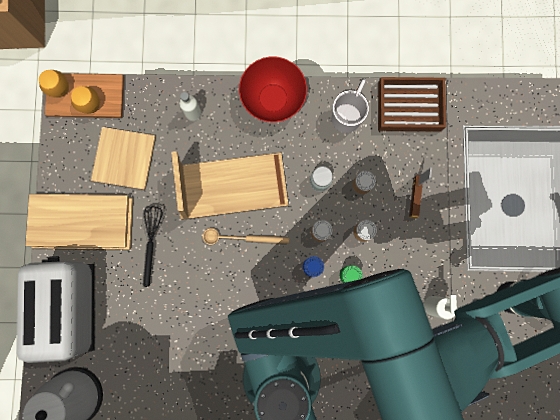

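View pics/scene0.png

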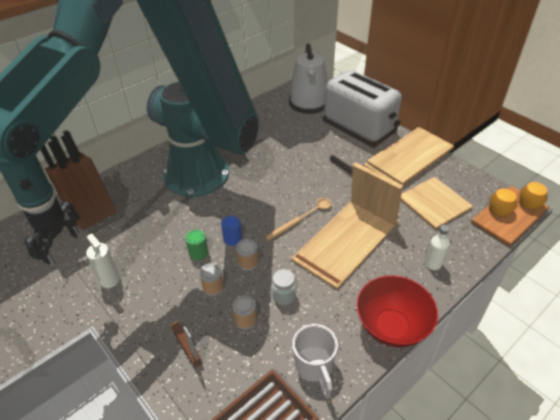

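The top view has the rack at about (232,187) with its panel on the left at (180,185), and the square at (418,195). Four round things could be the tins: (322,177), (366,181), (322,230) and (366,231). One is the jar. The blue (313,267) and green (352,275) ones are decoys. I'll check these in a close crop.

Run:
```python
from h import *
a=load('top0')['frame'];b=load('scene0')['frame']
A=cv2.resize(a[150:290,290:450],None,fx=2.5,fy=2.5,interpolation=3)
B=cv2.resize(b[220:380,165:325],(400,400),interpolation=3)
A=np.vstack([A,np.zeros((50,400,3),np.uint8)])
C=cv2.resize(a[135:235,160:300],None,fx=0.1,fy=0.1)
cv2.imwrite('pics/c1.png',np.hstack([A,B])[:,:,::-1])
cv2.imwrite('pics/c2.png',np.hstack([cv2.resize(a[140:230,165:300],(540,360),interpolation=3),cv2.resize(a[155:225,400:440],(206,360),interpolation=3)])[:,:,::-1])
```

```text
(no output)
```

View pics/c1.png

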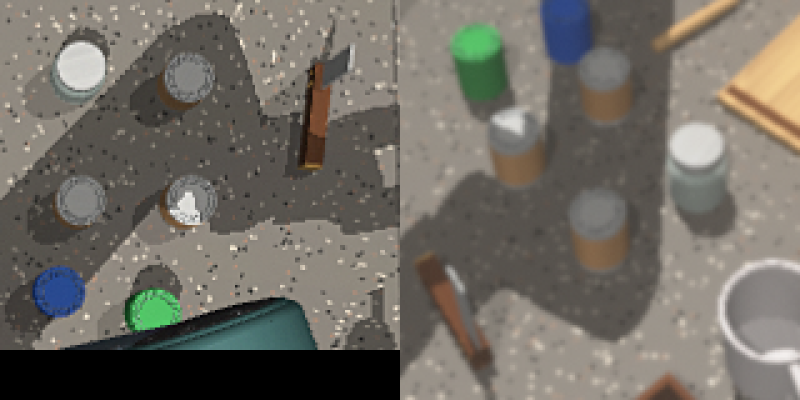

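View pics/c2.png

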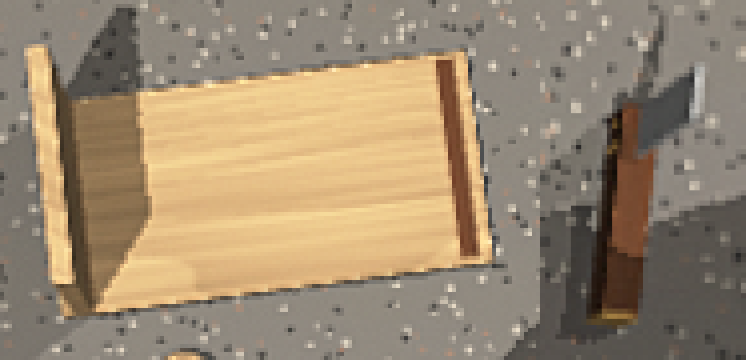

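The jar is the white-lidded glass one at top-view (322,177). The tins, with orange-brown paper bands, are at (366,181), (322,230) and (366,231). Next I'll fit the rack, tin and square positions and check the tins against the scene camera.

Run:
```python
from h import *
from scipy.optimize import least_squares
a=load('top0');b=load('scene0')
def t(x,y): return ((x+.5)/2.5-.5+290,(y+.5)/2.5-.5+150)
def s(x,y): return ((x-400+.5)/2.5-.5+165,(y+.5)/2.5-.5+220)
def two(p,q):
    o,d=ray(a,*p);o2,e=ray(b,*q)
    A=np.stack([d,-e],1); k=np.linalg.lstsq(A,o2-o,rcond=None)[0]; return (o+d*k[0]+o2+e*k[1])/2, np.linalg.norm(o+d*k[0]-o2-e*k[1])
for n,p,q,z in [('A',t(189,77),s(598,213),.075),('B',t(80,200),s(605,72),.075),('C',t(190,200),s(516,135),.075),('jar',t(80,65),s(696,145),.085)]:
    print(n,onz(a,*p,z),onz(b,*q,z),two(p,q))
def c2(x,y): return ((x+.5)/4-.5+165,(y+.5)/4-.5+140)
H=[.17,.085,.015]
obs=[(a,c2(467,52),(-.17,-.085,.015)),(a,c2(492,262),(-.17,.085,.015)),(a,c2(95,303),(.145,.085,.015)),(b,(295,262),(-.17,.085,.0)),(b,(335,283),(-.17,-.085,.0))]
# decide sign of y: rack x -> world +y, so rack y -> world -x (image down)
def W(v,p): c,s_=np.cos(v[2]),np.sin(v[2]); return [v[0]+c*p[0]-s_*p[1],v[1]+s_*p[0]+c*p[1],p[2]]
f=lambda v:np.concatenate([proj(c,W(v,p))-q for c,q,p in obs])
r=least_squares(f,[.35,.15,1.7],loss='soft_l1'); print('rack',r.x,np.degrees(r.x[2]),r.fun.round(1))
v=r.x
def sq(x,y): return ((x-540+.5)/5.15-.5+400,(y+.5)/5.143-.5+155)
print('sq top face L-near,R-near,L-far', [onz(a,*sq(*p),.036).round(4) for p in [(610,310),(640,310),(625,105),(655,150)]])
w=shot('wrist','w0')
ov=[]
for c in (a,b):
    im=c['frame'][:,:,::-1].copy()
    for p in [(-.17,-.085,.015),(-.17,.085,.015),(.145,.085,.015),(.145,-.085,.015),(-.12,.04,.015),(-.12,-.04,.015)]:
        cv2.circle(im,tuple(np.round(proj(c,W(v,p))).astype(int)),2,(0,0,255),-1)
    ov.append(im)
o=np.hstack([cv2.resize(ov[0][130:240,160:310],(400,293)),cv2.resize(ov[1][150:300,280:420],(400,428))[:293]])
wi=cv2.resize(w['frame'][:,:,::-1],(400,300))
o=np.vstack([o,np.hstack([wi,cv2.resize(ov[0][150:230,395:445],(188,300),interpolation=3),np.zeros((300,212,3),np.uint8)])])
cv2.imwrite('pics/c3.png',o)
```

```text
A [ 0.59282348 -0.24520891  0.075     ] [ 0.59619516 -0.24608043  0.075     ] (array([ 0.59384596, -0.24530582,  0.07149233]), np.float64(0.0012291957756725416))
B [ 0.4415948  -0.11379701  0.075     ] [ 0.44998909 -0.1190196   0.075     ] (array([ 0.44271082, -0.11441557,  0.06484631]), np.float64(0.0006124948819323501))
C [ 0.44331267 -0.24535168  0.075     ] [ 0.45435765 -0.24980939  0.075     ] (array([ 0.44512596, -0.24641196,  0.06280981]), np.float64(0.002456106734255969))
jar [ 0.60402607 -0.11248057  0.085     ] [ 0.60540064 -0.11541622  0.085     ] (array([ 0.60415861, -0.11334098,  0.08202095]), np.float64(0.001525290486845701))
rack [0.58727141 0.1670384  1.69260816] 96.97930396308807 [ 0.3 -0.5  0.  -0.2 -1.   0.5 -4.1 -2.1  0.6  7. ]
sq top face L-near,R-near,L-far [array([ 0.4947, -0.3979,  0.036 ]), array([ 0.4949, -0.4157,  0.036 ]), array([ 0.6194, -0.4091,  0.036 ]), array([ 0.592 , -0.4265,  0.036 ])]
```

View pics/c3.png

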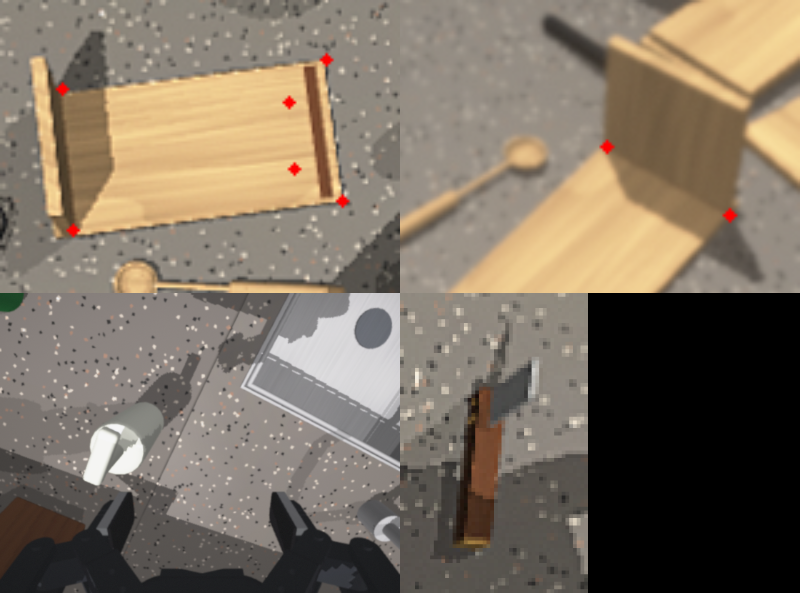

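The rack fit overlays well on both views: centre (0.587, 0.167), yaw 97°. I'll carry tins B (322,230) and A (366,181) and leave C. First I go above B.

carry_out(
  deltas=[
    {"ax":0.21},
    {"ax":0.21},
    {"ax":0.21},
    {"ty":0.048,"tz":-0.083,"hand":1},
    {"ty":0.048,"tz":-0.083},
    {"ty":0.048,"tz":-0.083},
    {"ty":0.048,"tz":-0.083},
    {"ty":0.048,"tz":-0.083},
    {"ty":0.048,"tz":-0.083},
    {"ty":0.048,"tz":-0.083},
    {"ty":0.048,"tz":-0.083},
    {"ty":0.048,"tz":-0.083},
    {"ty":0.048,"tz":-0.083},
    {"ty":0.048,"tz":-0.083},
    {"ty":0.048,"tz":-0.083},
    {},
    {},
  ],
)

```text
schema error: expected keys ax, ay, az, tx, ty, tz, hand
```

```bash
cat >> h.py <<'E'
def go(x,y,z):
    s=telemetry.get_obs(); d=s['ee_rot'].T@(np.array([x,y,z])-s['tcp_pos'])/.4
    e=s['ee_rot']; print('t',s['time_s'],'pos',s['tcp_pos'].round(4),'yaw',np.degrees(np.arctan2(e[1,2],e[0,2])).round(2),'xax',e[:,0].round(4),'zax',e[:,2].round(3),'F',s['wrist_force'].round(2),'w',s['width'].round(4)); print('tx,ty,tz',d.round(4))
E
python3 - <<'E'
from h import *
go(.4425,-.1145,.03)
c=shot('wrist','w1')
cv2.imwrite('pics/w1s.png',cv2.resize(c['frame'][:,:,::-1],(400,300)))
E
```

```text
Traceback (most recent call last):
  File "h.py", line 17, in go
    e=s['ee_rot']; print('t',s['time_s'],'pos',s['tcp_pos'].round(4),'yaw',np.degrees(np.arctan2(e[1,2],e[0,2])).round(2),'xax',e[:,0].round(4),'zax',e[:,2].round(3),'F',s['wrist_force'].round(2),'w',s['width'].round(4)); print('tx,ty,tz',d.round(4))
                                                                                                                                                                                                        ^^^^^^^^^^^^^^^^
AttributeError: 'float' object has no attribute 'round'
```

Every row needs all seven keys, so I'll resend it that way.

carry_out(
  deltas=[
    {"ax":0.21,"ay":0,"az":0,"tx":0,"ty":0,"tz":0,"hand":1},
    {"ax":0.21,"ay":0,"az":0,"tx":0,"ty":0,"tz":0,"hand":1},
    {"ax":0.21,"ay":0,"az":0,"tx":0,"ty":0,"tz":0,"hand":1},
    {"ax":0,"ay":0,"az":0,"tx":0,"ty":0.048,"tz":-0.083,"hand":1},
    {"ax":0,"ay":0,"az":0,"tx":0,"ty":0.048,"tz":-0.083,"hand":1},
    {"ax":0,"ay":0,"az":0,"tx":0,"ty":0.048,"tz":-0.083,"hand":1},
    {"ax":0,"ay":0,"az":0,"tx":0,"ty":0.048,"tz":-0.083,"hand":1},
    {"ax":0,"ay":0,"az":0,"tx":0,"ty":0.048,"tz":-0.083,"hand":1},
    {"ax":0,"ay":0,"az":0,"tx":0,"ty":0.048,"tz":-0.083,"hand":1},
    {"ax":0,"ay":0,"az":0,"tx":0,"ty":0.048,"tz":-0.083,"hand":1},
    {"ax":0,"ay":0,"az":0,"tx":0,"ty":0.048,"tz":-0.083,"hand":1},
    {"ax":0,"ay":0,"az":0,"tx":0,"ty":0.048,"tz":-0.083,"hand":1},
    {"ax":0,"ay":0,"az":0,"tx":0,"ty":0.048,"tz":-0.083,"hand":1},
    {"ax":0,"ay":0,"az":0,"tx":0,"ty":0.048,"tz":-0.083,"hand":1},
    {"ax":0,"ay":0,"az":0,"tx":0,"ty":0.048,"tz":-0.083,"hand":1},
    {"ax":0,"ay":0,"az":0,"tx":0,"ty":0,"tz":0,"hand":1},
    {"ax":0,"ay":0,"az":0,"tx":0,"ty":0,"tz":0,"hand":1},
  ],
)

```text
time_s: 1.85
tcp_pos: [0.4421, -0.1157, 0.2312]
ee_rot: [[-0.001, 0.992, 0.124], [-0.0, 0.124, -0.992], [-1.0, -0.001, 0.0]]
wrist_force: [-1.9, -0.9, 0.5]
width: 0.0854
```

```bash
sed -i "s/s\['width'\].round(4)/round(s['width'],4)/" h.py
python3 - <<'E'
from h import *
go(.4425,-.1145,.03)
c=shot('wrist','w1')
print('proj B top',proj(c,[.4425,-.1145,.075])*400/560)
cv2.imwrite('pics/w1s.png',cv2.resize(c['frame'][:,:,::-1],(400,300)))
E
```

```text
t 1.85 pos [ 0.4421 -0.1157  0.2312] yaw -82.86 xax [-5.e-04 -2.e-04 -1.e+00] zax [ 0.124 -0.992  0.   ] F [-1.89 -0.95  0.46] w 0.0854
tx,ty,tz [ 0.5029  0.0016 -0.003 ]
proj B top [201.23912773 137.12267119]
```

View pics/w1s.png

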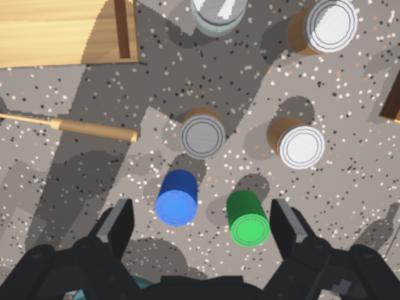

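The wrist view shows B's lid centred at (202,138), against a prediction of (201,137), so the position is confirmed. I'll descend, grip and lift.

carry_out(
  deltas=[
    {"ax":0,"ay":0,"az":0,"tx":0.1,"ty":0.0015,"tz":-0.003,"hand":1},
    {"ax":0,"ay":0,"az":0,"tx":0.1,"ty":0,"tz":0,"hand":1},
    {"ax":0,"ay":0,"az":0,"tx":0.1,"ty":0,"tz":0,"hand":1},
    {"ax":0,"ay":0,"az":0,"tx":0.1,"ty":0,"tz":0,"hand":1},
    {"ax":0,"ay":0,"az":0,"tx":0.06,"ty":0,"tz":0,"hand":1},
    {"ax":0,"ay":0,"az":0,"tx":0.04,"ty":0,"tz":0,"hand":1},
    {"ax":0,"ay":0,"az":0,"tx":0,"ty":0,"tz":0,"hand":1},
    {"ax":0,"ay":0,"az":0,"tx":0,"ty":0,"tz":0,"hand":0},
    {"ax":0,"ay":0,"az":0,"tx":0,"ty":0,"tz":0,"hand":0},
    {"ax":0,"ay":0,"az":0,"tx":0,"ty":0,"tz":0,"hand":0},
    {"ax":0,"ay":0,"az":0,"tx":0,"ty":0,"tz":0,"hand":0},
    {"ax":0,"ay":0,"az":0,"tx":0,"ty":0,"tz":0,"hand":0},
    {"ax":0,"ay":0,"az":0,"tx":0,"ty":0,"tz":0,"hand":0},
    {"ax":0,"ay":0,"az":0,"tx":-0.05,"ty":0,"tz":0,"hand":0},
    {"ax":0,"ay":0,"az":0,"tx":-0.1,"ty":0,"tz":0,"hand":0},
    {"ax":0,"ay":0,"az":0,"tx":-0.1,"ty":0,"tz":0,"hand":0},
    {"ax":0,"ay":0,"az":0,"tx":0,"ty":0,"tz":0,"hand":0},
  ],
)

```text
time_s: 3.6
tcp_pos: [0.4462, -0.1164, 0.1362]
ee_rot: [[0.009, 0.993, 0.122], [-0.004, 0.122, -0.993], [-1.0, 0.009, 0.005]]
wrist_force: [1.2, -0.2, -2.0]
width: 0.0578
```

Run:
```python
from h import *
go(.5576,.0626,.046)
```

```text
t 3.6 pos [ 0.4462 -0.1164  0.1362] yaw -83.0 xax [ 0.0095 -0.0039 -0.9999] zax [ 0.122 -0.993  0.005] F [ 1.16 -0.16 -1.97] w 0.0578
tx,ty,tz [ 0.2263  0.3289 -0.4114]
```

carry_out(
  deltas=[
    {"ax":0,"ay":0,"az":0,"tx":0,"ty":0.055,"tz":-0.0685,"hand":0},
    {"ax":0,"ay":0,"az":0,"tx":0,"ty":0.055,"tz":-0.0685,"hand":0},
    {"ax":0,"ay":0,"az":0,"tx":0,"ty":0.055,"tz":-0.0685,"hand":0},
    {"ax":0,"ay":0,"az":0,"tx":0,"ty":0.055,"tz":-0.0685,"hand":0},
    {"ax":0,"ay":0,"az":0,"tx":0,"ty":0.055,"tz":-0.0685,"hand":0},
    {"ax":0,"ay":0,"az":0,"tx":0,"ty":0.055,"tz":-0.0685,"hand":0},
    {"ax":0,"ay":0,"az":0,"tx":0,"ty":0,"tz":0,"hand":0},
    {"ax":0,"ay":0,"az":0,"tx":0,"ty":0,"tz":0,"hand":0},
    {"ax":0,"ay":0,"az":0,"tx":0,"ty":0,"tz":0,"hand":0},
    {"ax":0,"ay":0,"az":0,"tx":0,"ty":0,"tz":0,"hand":0},
  ],
)

```text
time_s: 4.6
tcp_pos: [0.5527, 0.0633, 0.131]
ee_rot: [[-0.001, 0.993, 0.121], [-0.0, 0.121, -0.993], [-1.0, -0.001, -0.0]]
wrist_force: [-1.0, 0.3, -2.6]
width: 0.0581
```

Run:
```python
from h import *
go(.5576,.0626,.046)
```

```text
t 4.6 pos [0.5527 0.0633 0.131 ] yaw -83.07 xax [-1.2e-03 -1.0e-04 -1.0e+00] zax [ 0.121 -0.993 -0.   ] F [-1.02  0.35 -2.58] w 0.0581
tx,ty,tz [0.2125 0.0123 0.0033]
```

carry_out(
  deltas=[
    {"ax":0,"ay":0,"az":0,"tx":0.05,"ty":0.012,"tz":0.003,"hand":0},
    {"ax":0,"ay":0,"az":0,"tx":0.07,"ty":0,"tz":0,"hand":0},
    {"ax":0,"ay":0,"az":0,"tx":0.05,"ty":0,"tz":0,"hand":0},
    {"ax":0,"ay":0,"az":0,"tx":0.025,"ty":0,"tz":0,"hand":0},
    {"ax":0,"ay":0,"az":0,"tx":0.01,"ty":0,"tz":0,"hand":0},
    {"ax":0,"ay":0,"az":0,"tx":0.006,"ty":0,"tz":0,"hand":0},
    {"ax":0,"ay":0,"az":0,"tx":0,"ty":0,"tz":0,"hand":0},
    {"ax":0,"ay":0,"az":0,"tx":0,"ty":0,"tz":0,"hand":0},
    {"ax":0,"ay":0,"az":0,"tx":0,"ty":0,"tz":0,"hand":0},
  ],
)

```text
time_s: 5.5
tcp_pos: [0.5592, 0.0636, 0.0476]
ee_rot: [[0.002, 0.993, 0.122], [0.0, 0.122, -0.993], [-1.0, 0.002, 0.0]]
wrist_force: [0.1, -0.4, -1.9]
width: 0.0578
```

carry_out(
  deltas=[
    {"ax":0,"ay":0,"az":0,"tx":0.002,"ty":0,"tz":0,"hand":0},
    {"ax":0,"ay":0,"az":0,"tx":0,"ty":0,"tz":0,"hand":0},
    {"ax":0,"ay":0,"az":0,"tx":0,"ty":0,"tz":0,"hand":0.85},
    {"ax":0,"ay":0,"az":0,"tx":0,"ty":0,"tz":0,"hand":0.85},
    {"ax":0,"ay":0,"az":0,"tx":0,"ty":0,"tz":0,"hand":0.9},
    {"ax":0,"ay":0,"az":0,"tx":0,"ty":0,"tz":0,"hand":0.95},
    {"ax":0,"ay":0,"az":0,"tx":0,"ty":0,"tz":0,"hand":1},
    {"ax":0,"ay":0,"az":0,"tx":-0.05,"ty":0,"tz":0,"hand":1},
    {"ax":0,"ay":0,"az":0,"tx":-0.1,"ty":0,"tz":0,"hand":1},
    {"ax":0,"ay":0,"az":0,"tx":-0.1,"ty":0,"tz":0,"hand":1},
    {"ax":0,"ay":0,"az":0,"tx":-0.1,"ty":0,"tz":0,"hand":1},
    {"ax":0,"ay":0,"az":0,"tx":-0.1,"ty":0,"tz":0,"hand":1},
    {"ax":0,"ay":0,"az":0,"tx":0,"ty":0,"tz":0,"hand":1},
  ],
)

```text
time_s: 6.8
tcp_pos: [0.5624, 0.0636, 0.232]
ee_rot: [[0.011, 0.993, 0.122], [0.0, 0.122, -0.993], [-1.0, 0.011, 0.001]]
wrist_force: [1.3, -0.5, 0.0]
width: 0.0853
```

Run:
```python
from h import *
go(.5933,-.2455,.03)
```

```text
t 6.8 pos [0.5624 0.0636 0.232 ] yaw -83.01 xax [ 0.0108  0.     -0.9999] zax [ 0.122 -0.993  0.001] F [ 1.31 -0.51  0.04] w 0.0853
tx,ty,tz [ 0.5058 -0.0229  0.7758]
```

carry_out(
  deltas=[
    {"ax":0,"ay":0,"az":0,"tx":0,"ty":-0.002,"tz":0.086,"hand":1},
    {"ax":0,"ay":0,"az":0,"tx":0,"ty":-0.002,"tz":0.086,"hand":1},
    {"ax":0,"ay":0,"az":0,"tx":0,"ty":-0.002,"tz":0.086,"hand":1},
    {"ax":0,"ay":0,"az":0,"tx":0,"ty":-0.002,"tz":0.086,"hand":1},
    {"ax":0,"ay":0,"az":0,"tx":0,"ty":-0.002,"tz":0.086,"hand":1},
    {"ax":0,"ay":0,"az":0,"tx":0,"ty":-0.002,"tz":0.086,"hand":1},
    {"ax":0,"ay":0,"az":0,"tx":0,"ty":-0.002,"tz":0.086,"hand":1},
    {"ax":0,"ay":0,"az":0,"tx":0,"ty":-0.002,"tz":0.086,"hand":1},
    {"ax":0,"ay":0,"az":0,"tx":0,"ty":-0.002,"tz":0.086,"hand":1},
    {"ax":0,"ay":0,"az":0,"tx":0,"ty":0,"tz":0,"hand":1},
    {"ax":0,"ay":0,"az":0,"tx":0,"ty":0,"tz":0,"hand":1},
    {"ax":0,"ay":0,"az":0,"tx":0,"ty":0,"tz":0,"hand":1},
  ],
)

```text
time_s: 8.0
tcp_pos: [0.5885, -0.2434, 0.2253]
ee_rot: [[-0.001, 0.993, 0.122], [0.001, 0.122, -0.993], [-1.0, -0.001, -0.002]]
wrist_force: [0.4, 0.2, 0.7]
width: 0.0852
```

Run:
```python
from h import *
go(.5933,-.2455,.03)
c=shot('wrist','w2')
print('proj A top',proj(c,[.5933,-.2455,.075]))
cv2.imwrite('pics/w2s.png',c['frame'][:,:,::-1])
```

```text
t 8.0 pos [ 0.5885 -0.2434  0.2253] yaw -83.0 xax [-0.0015  0.0015 -1.    ] zax [ 0.122 -0.993 -0.002] F [0.43 0.16 0.68] w 0.0852
tx,ty,tz [0.4881 0.012  0.0075]
proj A top [286.26844532 189.34120258]
```

View pics/w2s.png

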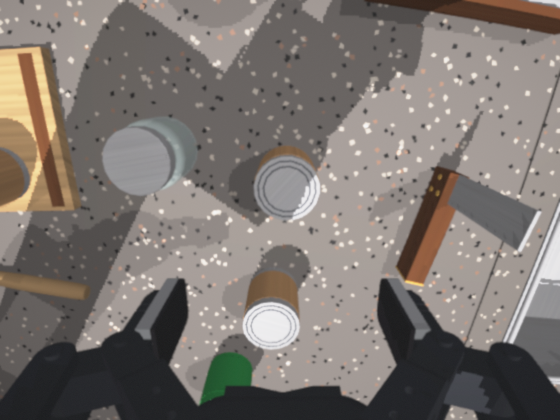

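A's lid centre is at (287,187), predicted (286,189), so that agrees. The square is on the right with its stock from (412,278) to (448,172). I'll grasp A.

carry_out(
  deltas=[
    {"ax":0,"ay":0,"az":0,"tx":0.1,"ty":0.012,"tz":0.0075,"hand":1},
    {"ax":0,"ay":0,"az":0,"tx":0.1,"ty":0,"tz":0,"hand":1},
    {"ax":0,"ay":0,"az":0,"tx":0.1,"ty":0,"tz":0,"hand":1},
    {"ax":0,"ay":0,"az":0,"tx":0.1,"ty":0,"tz":0,"hand":1},
    {"ax":0,"ay":0,"az":0,"tx":0.06,"ty":0,"tz":0,"hand":1},
    {"ax":0,"ay":0,"az":0,"tx":0.027,"ty":0,"tz":0,"hand":1},
    {"ax":0,"ay":0,"az":0,"tx":0,"ty":0,"tz":0,"hand":1},
    {"ax":0,"ay":0,"az":0,"tx":0,"ty":0,"tz":0,"hand":1},
    {"ax":0,"ay":0,"az":0,"tx":0,"ty":0,"tz":0,"hand":0},
    {"ax":0,"ay":0,"az":0,"tx":0,"ty":0,"tz":0,"hand":0},
    {"ax":0,"ay":0,"az":0,"tx":0,"ty":0,"tz":0,"hand":0},
    {"ax":0,"ay":0,"az":0,"tx":0,"ty":0,"tz":0,"hand":0},
    {"ax":0,"ay":0,"az":0,"tx":0,"ty":0,"tz":0,"hand":0},
    {"ax":0,"ay":0,"az":0,"tx":0,"ty":0,"tz":0,"hand":0},
  ],
)

```text
time_s: 9.45
tcp_pos: [0.5954, -0.2474, 0.0333]
ee_rot: [[0.003, 0.993, 0.121], [-0.001, 0.121, -0.993], [-1.0, 0.003, 0.001]]
wrist_force: [-0.4, 1.1, 5.7]
width: 0.0582
```

carry_out(
  deltas=[
    {"ax":0,"ay":0,"az":0,"tx":-0.05,"ty":0,"tz":0,"hand":0},
    {"ax":0,"ay":0,"az":0,"tx":-0.1,"ty":0,"tz":0,"hand":0},
    {"ax":0,"ay":0,"az":0,"tx":-0.1,"ty":0,"tz":0,"hand":0},
    {"ax":0,"ay":0,"az":0,"tx":-0.1,"ty":0,"tz":0,"hand":0},
    {"ax":0,"ay":0,"az":0,"tx":-0.05,"ty":0,"tz":0,"hand":0},
    {"ax":0,"ay":0,"az":0,"tx":0,"ty":0,"tz":0,"hand":0},
  ],
)

```text
time_s: 10.05
tcp_pos: [0.5964, -0.2483, 0.1958]
ee_rot: [[0.007, 0.993, 0.121], [-0.004, 0.122, -0.993], [-1.0, 0.007, 0.005]]
wrist_force: [0.2, 0.3, -2.0]
width: 0.0579
```

Run:
```python
from h import *
go(.641,.0728,.0465)
```

```text
t 10.05 pos [ 0.5964 -0.2483  0.1958] yaw -83.02 xax [ 0.0071 -0.0038 -1.    ] zax [ 0.121 -0.993  0.005] F [ 0.21  0.33 -1.99] w 0.0579
tx,ty,tz [ 0.3709  0.2057 -0.7849]
```

carry_out(
  deltas=[
    {"ax":0,"ay":0,"az":0,"tx":0,"ty":0.02,"tz":-0.0785,"hand":0},
    {"ax":0,"ay":0,"az":0,"tx":0,"ty":0.02,"tz":-0.0785,"hand":0},
    {"ax":0,"ay":0,"az":0,"tx":0,"ty":0.02,"tz":-0.0785,"hand":0},
    {"ax":0,"ay":0,"az":0,"tx":0,"ty":0.02,"tz":-0.0785,"hand":0},
    {"ax":0,"ay":0,"az":0,"tx":0,"ty":0.02,"tz":-0.0785,"hand":0},
    {"ax":0,"ay":0,"az":0,"tx":0,"ty":0.02,"tz":-0.0785,"hand":0},
    {"ax":0,"ay":0,"az":0,"tx":0,"ty":0.02,"tz":-0.0785,"hand":0},
    {"ax":0,"ay":0,"az":0,"tx":0,"ty":0.02,"tz":-0.0785,"hand":0},
    {"ax":0,"ay":0,"az":0,"tx":0,"ty":0.02,"tz":-0.0785,"hand":0},
    {"ax":0,"ay":0,"az":0,"tx":0,"ty":0.02,"tz":-0.0785,"hand":0},
    {"ax":0,"ay":0,"az":0,"tx":0,"ty":0,"tz":0,"hand":0},
    {"ax":0,"ay":0,"az":0,"tx":0,"ty":0,"tz":0,"hand":0},
    {"ax":0,"ay":0,"az":0,"tx":0,"ty":0,"tz":0,"hand":0},
    {"ax":0,"ay":0,"az":0,"tx":0,"ty":0,"tz":0,"hand":0},
  ],
)

```text
time_s: 11.45
tcp_pos: [0.635, 0.0733, 0.1907]
ee_rot: [[-0.001, 0.993, 0.12], [-0.0, 0.12, -0.993], [-1.0, -0.001, 0.0]]
wrist_force: [0.4, 0.4, -2.5]
width: 0.0579
```

Run:
```python
from h import *
go(.641,.0728,.0485)
```

```text
t 11.45 pos [0.635  0.0733 0.1907] yaw -83.08 xax [-1.1e-03 -2.0e-04 -1.0e+00] zax [ 0.12  -0.993  0.   ] F [ 0.41  0.43 -2.5 ] w 0.0579
tx,ty,tz [0.3555 0.0152 0.0031]
```

carry_out(
  deltas=[
    {"ax":0,"ay":0,"az":0,"tx":0.06,"ty":0.01,"tz":0.003,"hand":0},
    {"ax":0,"ay":0,"az":0,"tx":0.09,"ty":0,"tz":0,"hand":0},
    {"ax":0,"ay":0,"az":0,"tx":0.09,"ty":0,"tz":0,"hand":0},
    {"ax":0,"ay":0,"az":0,"tx":0.06,"ty":0,"tz":0,"hand":0},
    {"ax":0,"ay":0,"az":0,"tx":0.03,"ty":0,"tz":0,"hand":0},
    {"ax":0,"ay":0,"az":0,"tx":0.015,"ty":0,"tz":0,"hand":0},
    {"ax":0,"ay":0,"az":0,"tx":0.006,"ty":0,"tz":0,"hand":0},
    {"ax":0,"ay":0,"az":0,"tx":0,"ty":0,"tz":0,"hand":0},
    {"ax":0,"ay":0,"az":0,"tx":0,"ty":0,"tz":0,"hand":0},
    {"ax":0,"ay":0,"az":0,"tx":0,"ty":0,"tz":0,"hand":0},
  ],
)

```text
time_s: 12.45
tcp_pos: [0.6403, 0.0738, 0.0521]
ee_rot: [[0.002, 0.993, 0.122], [0.0, 0.122, -0.993], [-1.0, 0.002, 0.0]]
wrist_force: [0.1, 0.8, -2.7]
width: 0.0581
```

carry_out(
  deltas=[
    {"ax":0,"ay":0,"az":0,"tx":0.006,"ty":0,"tz":0,"hand":0},
    {"ax":0,"ay":0,"az":0,"tx":0,"ty":0,"tz":0,"hand":0},
    {"ax":0,"ay":0,"az":0,"tx":0,"ty":0,"tz":0,"hand":0},
  ],
)

```text
time_s: 12.75
tcp_pos: [0.6394, 0.0738, 0.0485]
ee_rot: [[-0.0, 0.993, 0.122], [0.0, 0.122, -0.993], [-1.0, -0.0, -0.0]]
wrist_force: [-0.2, -0.2, -3.1]
width: 0.058
```

carry_out(
  deltas=[
    {"ax":0,"ay":0,"az":0,"tx":0.003,"ty":0,"tz":0,"hand":0},
    {"ax":0,"ay":0,"az":0,"tx":0,"ty":0,"tz":0,"hand":0},
    {"ax":0,"ay":0,"az":0,"tx":0,"ty":0,"tz":0,"hand":0},
  ],
)

```text
time_s: 13.05
tcp_pos: [0.6395, 0.0738, 0.0483]
ee_rot: [[0.0, 0.993, 0.122], [0.0, 0.122, -0.993], [-1.0, 0.0, -0.0]]
wrist_force: [-2.3, 0.3, 6.0]
width: 0.0584
```

carry_out(
  deltas=[
    {"ax":0,"ay":0,"az":0,"tx":0,"ty":0,"tz":0,"hand":0.85},
    {"ax":0,"ay":0,"az":0,"tx":0,"ty":0,"tz":0,"hand":0.85},
    {"ax":0,"ay":0,"az":0,"tx":0,"ty":0,"tz":0,"hand":0.9},
    {"ax":0,"ay":0,"az":0,"tx":0,"ty":0,"tz":0,"hand":0.95},
    {"ax":0,"ay":0,"az":0,"tx":0,"ty":0,"tz":0,"hand":1},
    {"ax":0,"ay":0,"az":0,"tx":-0.05,"ty":0,"tz":0,"hand":1},
    {"ax":0,"ay":0,"az":0,"tx":-0.1,"ty":0,"tz":0,"hand":1},
    {"ax":0,"ay":0,"az":0,"tx":-0.1,"ty":0,"tz":0,"hand":1},
    {"ax":0,"ay":0,"az":0,"tx":-0.1,"ty":0,"tz":0,"hand":1},
    {"ax":0,"ay":0,"az":0,"tx":-0.1,"ty":0,"tz":0,"hand":1},
    {"ax":0,"ay":0,"az":0,"tx":-0.05,"ty":0,"tz":0,"hand":1},
    {"ax":0,"ay":0,"az":0,"tx":0,"ty":0,"tz":0,"hand":1},
  ],
)

```text
time_s: 14.25
tcp_pos: [0.6419, 0.0738, 0.2515]
ee_rot: [[0.008, 0.993, 0.122], [0.0, 0.122, -0.993], [-1.0, 0.008, 0.001]]
wrist_force: [-0.3, -0.4, 0.4]
width: 0.0855
```

carry_out(
  deltas=[
    {"ax":0.209,"ay":0,"az":0,"tx":0,"ty":0,"tz":0,"hand":1},
    {"ax":0.209,"ay":0,"az":0,"tx":0,"ty":0,"tz":0,"hand":1},
    {"ax":0,"ay":0,"az":0,"tx":0,"ty":-0.011,"tz":0.095,"hand":1},
    {"ax":0,"ay":0,"az":0,"tx":0,"ty":-0.011,"tz":0.095,"hand":1},
    {"ax":0,"ay":0,"az":0,"tx":0,"ty":-0.011,"tz":0.095,"hand":1},
    {"ax":0,"ay":0,"az":0,"tx":0,"ty":-0.011,"tz":0.095,"hand":1},
    {"ax":0,"ay":0,"az":0,"tx":0,"ty":-0.011,"tz":0.095,"hand":1},
    {"ax":0,"ay":0,"az":0,"tx":0,"ty":-0.011,"tz":0.095,"hand":1},
    {"ax":0,"ay":0,"az":0,"tx":0,"ty":-0.011,"tz":0.095,"hand":1},
    {"ax":0,"ay":0,"az":0,"tx":0,"ty":-0.011,"tz":0.095,"hand":1},
    {"ax":0,"ay":0,"az":0,"tx":0,"ty":-0.011,"tz":0.095,"hand":1},
    {"ax":0,"ay":0,"az":0,"tx":0,"ty":-0.011,"tz":0.095,"hand":1},
    {"ax":0,"ay":0,"az":0,"tx":0,"ty":-0.011,"tz":0.095,"hand":1},
    {"ax":0,"ay":0,"az":0,"tx":0,"ty":-0.011,"tz":0.095,"hand":1},
    {"ax":0,"ay":0,"az":0,"tx":0,"ty":0,"tz":0,"hand":1},
    {"ax":0,"ay":0,"az":0,"tx":0,"ty":0,"tz":0,"hand":1},
    {"ax":0,"ay":0,"az":0,"tx":0,"ty":0,"tz":0,"hand":1},
  ],
)

```text
time_s: 15.95
tcp_pos: [0.5425, -0.3737, 0.2461]
ee_rot: [[-0.002, 0.995, -0.096], [0.002, -0.096, -0.995], [-1.0, -0.002, -0.002]]
wrist_force: [0.6, -0.3, 0.4]
width: 0.0852
```

Run:
```python
from h import *
go(.5395,-.4108,.02)
c=shot('wrist','w3'); t=shot('top','top1'); s=shot('scene','scene1')
P=np.array([.5594,-.4127]);th=np.radians(-5.5);R=np.array([[np.cos(th),-np.sin(th)],[np.sin(th),np.cos(th)]])
im=c['frame'][:,:,::-1].copy()
print('cam',-c['R'].T@c['t'])
for x,y,z in [(-.065,-.011,.036),(-.065,.011,.036),(.065,.011,.036),(.065,-.011,.036),(.065,0,.15)]:
    q=P+R@[x,y]; p=proj(c,[*q,z]); print(x,y,z,p.round(1)); cv2.circle(im,tuple(np.round(p).astype(int)),2,(0,255,255),-1)
r=np.hstack([cv2.resize(t['frame'][130:240,160:310],(380,280)),cv2.resize(s['frame'][150:300,260:420],(380,356))[:280]])[:,:,::-1]
cv2.imwrite('pics/c4.png',np.vstack([r,cv2.copyMakeBorder(im[:320],0,0,0,200,0)]))
```

```text
t 15.95 pos [ 0.5425 -0.3737  0.2461] yaw -95.53 xax [-0.0015  0.002  -1.    ] zax [-0.096 -0.995 -0.002] F [ 0.56 -0.26  0.43] w 0.0852
tx,ty,tz [0.565  0.0024 0.094 ]
cam [ 0.62610236 -0.38141113  0.38911722]
-0.065 -0.011 0.036 [326.5 217.6]
-0.065 0.011 0.036 [306.8 217.6]
0.065 0.011 0.036 [309.7  94.7]
0.065 -0.011 0.036 [331.8  94.8]
0.065 0 0.15 [338.7  94. ]
```

View pics/c4.png

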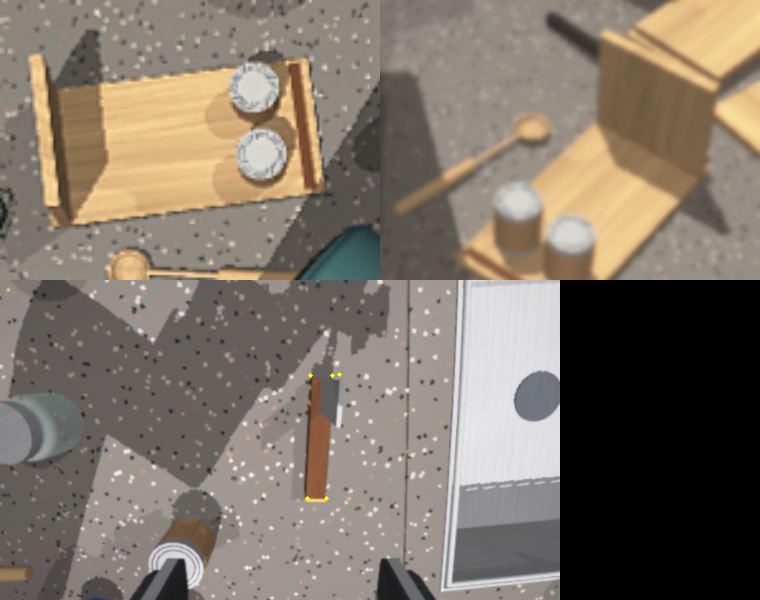

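Both tins stand upright on the board. The predicted stock corners (yellow) match the square in the wrist view, at (307..327, 218) and (310..332, 95). I'll grip the stock at x = -20 mm.

carry_out(
  deltas=[
    {"ax":0,"ay":0,"az":0,"tx":0,"ty":0.0025,"tz":0.094,"hand":1},
    {"ax":0,"ay":0,"az":0,"tx":0.08,"ty":0,"tz":0,"hand":1},
    {"ax":0,"ay":0,"az":0,"tx":0.1,"ty":0,"tz":0,"hand":1},
    {"ax":0,"ay":0,"az":0,"tx":0.1,"ty":0,"tz":0,"hand":1},
    {"ax":0,"ay":0,"az":0,"tx":0.1,"ty":0,"tz":0,"hand":1},
    {"ax":0,"ay":0,"az":0,"tx":0.1,"ty":0,"tz":0,"hand":1},
    {"ax":0,"ay":0,"az":0,"tx":0.06,"ty":0,"tz":0,"hand":1},
    {"ax":0,"ay":0,"az":0,"tx":0.03,"ty":0,"tz":0,"hand":1},
    {"ax":0,"ay":0,"az":0,"tx":0.01,"ty":0,"tz":0,"hand":1},
    {"ax":0,"ay":0,"az":0,"tx":0,"ty":0,"tz":0,"hand":1},
    {"ax":0,"ay":0,"az":0,"tx":0,"ty":0,"tz":0,"hand":1},
    {"ax":0,"ay":0,"az":0,"tx":0,"ty":0,"tz":0,"hand":1},
  ],
)

```text
time_s: 17.3
tcp_pos: [0.5412, -0.4134, 0.017]
ee_rot: [[0.002, 0.995, -0.097], [-0.002, -0.097, -0.995], [-1.0, 0.002, 0.002]]
wrist_force: [0.0, 0.6, -1.0]
width: 0.0854
```

Run:
```python
from h import *
go(.5395,-.4108,.007)
```

```text
t 17.3 pos [ 0.5412 -0.4134  0.017 ] yaw -95.55 xax [ 0.0021 -0.0019 -1.    ] zax [-0.097 -0.995  0.002] F [ 0.02  0.61 -1.03] w 0.0854
tx,ty,tz [ 0.025  -0.0049 -0.006 ]
```

carry_out(
  deltas=[
    {"ax":0,"ay":0,"az":0,"tx":0.015,"ty":-0.002,"tz":-0.003,"hand":1},
    {"ax":0,"ay":0,"az":0,"tx":0,"ty":0,"tz":0,"hand":1},
    {"ax":0,"ay":0,"az":0,"tx":0,"ty":0,"tz":0,"hand":1},
    {"ax":0,"ay":0,"az":0,"tx":0,"ty":0,"tz":0,"hand":0},
    {"ax":0,"ay":0,"az":0,"tx":0,"ty":0,"tz":0,"hand":0},
    {"ax":0,"ay":0,"az":0,"tx":0,"ty":0,"tz":0,"hand":0},
    {"ax":0,"ay":0,"az":0,"tx":0,"ty":0,"tz":0,"hand":0},
    {"ax":0,"ay":0,"az":0,"tx":0,"ty":0,"tz":0,"hand":0},
    {"ax":0,"ay":0,"az":0,"tx":0,"ty":0,"tz":0,"hand":0},
    {"ax":0,"ay":0,"az":0,"tx":0,"ty":0,"tz":0,"hand":0},
    {"ax":0,"ay":0,"az":0,"tx":0,"ty":0,"tz":0,"hand":0},
    {"ax":0,"ay":0,"az":0,"tx":0,"ty":0,"tz":0,"hand":0},
    {"ax":0,"ay":0,"az":0,"tx":0,"ty":0,"tz":0,"hand":0},
  ],
)

```text
time_s: 18.6
tcp_pos: [0.5397, -0.4115, 0.0095]
ee_rot: [[0.0, 0.995, -0.097], [-0.0, -0.097, -0.995], [-1.0, 0.0, 0.0]]
wrist_force: [-0.8, -0.2, 2.5]
width: 0.021
```

Run:
```python
from h import *
go(.5395,-.4108,.3)
```

```text
t 18.6 pos [ 0.5397 -0.4115  0.0095] yaw -95.55 xax [ 4.e-04 -3.e-04 -1.e+00] zax [-0.097 -0.995  0.   ] F [-0.77 -0.19  2.5 ] w 0.021
tx,ty,tz [-7.262e-01 -4.000e-04 -1.500e-03]
```

Gripped, width 21 mm. I'll lift, turn to the rack's heading, and carry it high.

carry_out(
  deltas=[
    {"ax":0,"ay":0,"az":0,"tx":-0.03,"ty":0,"tz":0,"hand":0},
    {"ax":0,"ay":0,"az":0,"tx":-0.09,"ty":0,"tz":0,"hand":0},
    {"ax":0,"ay":0,"az":0,"tx":-0.1,"ty":0,"tz":0,"hand":0},
    {"ax":0,"ay":0,"az":0,"tx":-0.1,"ty":0,"tz":0,"hand":0},
    {"ax":0,"ay":0,"az":0,"tx":-0.1,"ty":0,"tz":0,"hand":0},
    {"ax":0,"ay":0,"az":0,"tx":-0.1,"ty":0,"tz":0,"hand":0},
    {"ax":0,"ay":0,"az":0,"tx":-0.05,"ty":0,"tz":0,"hand":0},
  ],
)

```text
time_s: 19.3
tcp_pos: [0.5403, -0.4119, 0.2419]
ee_rot: [[0.003, 0.995, -0.097], [-0.003, -0.097, -0.995], [-1.0, 0.004, 0.003]]
wrist_force: [0.3, -1.0, -2.5]
width: 0.0208
```

carry_out(
  deltas=[
    {"ax":-0.2,"ay":0,"az":0,"tx":0,"ty":0,"tz":0,"hand":0},
    {"ax":-0.2,"ay":0,"az":0,"tx":0,"ty":0,"tz":0,"hand":0},
    {"ax":-0.2,"ay":0,"az":0,"tx":0,"ty":0,"tz":0,"hand":0},
    {"ax":-0.2,"ay":0,"az":0,"tx":0,"ty":0,"tz":0,"hand":0},
    {"ax":-0.2,"ay":0,"az":0,"tx":0,"ty":0,"tz":0,"hand":0},
    {"ax":-0.2,"ay":0,"az":0,"tx":0,"ty":0,"tz":0,"hand":0},
    {"ax":-0.2,"ay":0,"az":0,"tx":0,"ty":0,"tz":0,"hand":0},
    {"ax":-0.2,"ay":0,"az":0,"tx":0,"ty":0,"tz":0,"hand":0},
    {"ax":-0.2,"ay":0,"az":0,"tx":0,"ty":0,"tz":0,"hand":0},
    {"ax":-0.2,"ay":0,"az":0,"tx":0,"ty":0,"tz":0,"hand":0},
    {"ax":-0.2,"ay":0,"az":0,"tx":0,"ty":0,"tz":0,"hand":0},
    {"ax":-0.2,"ay":0,"az":0,"tx":0,"ty":0,"tz":0,"hand":0},
    {"ax":-0.2,"ay":0,"az":0,"tx":0,"ty":0,"tz":0,"hand":0},
    {"ax":-0.2,"ay":0,"az":0,"tx":0,"ty":0,"tz":0,"hand":0},
    {"ax":-0.2,"ay":0,"az":0,"tx":0,"ty":0,"tz":0,"hand":0},
    {"ax":-0.2,"ay":0,"az":0,"tx":0,"ty":0,"tz":0,"hand":0},
    {"ax":-0.2,"ay":0,"az":0,"tx":0,"ty":0,"tz":0,"hand":0},
    {"ax":0,"ay":0,"az":0,"tx":0,"ty":0,"tz":0,"hand":0},
    {"ax":0,"ay":0,"az":0,"tx":0,"ty":0,"tz":0,"hand":0},
  ],
)

```text
time_s: 21.2
tcp_pos: [0.5392, -0.411, 0.2373]
ee_rot: [[-0.0, -0.11, 0.994], [0.001, 0.994, 0.11], [-1.0, 0.001, -0.0]]
wrist_force: [0.1, -0.8, -1.7]
width: 0.0209
```

Run:
```python
from h import *
go(.5836,.1971,.24)
```

```text
t 21.2 pos [ 0.5392 -0.411   0.2373] yaw 6.29 xax [-5.e-04  6.e-04 -1.e+00] zax [ 0.994  0.11  -0.   ] F [ 0.12 -0.78 -1.65] w 0.0209
tx,ty,tz [-0.006   1.4989  0.2768]
```

carry_out(
  deltas=[
    {"ax":-0.024,"ay":0,"az":0,"tx":0,"ty":0.05,"tz":0.02,"hand":0},
    {"ax":0,"ay":0,"az":0,"tx":0,"ty":0.1,"tz":0.018,"hand":0},
    {"ax":0,"ay":0,"az":0,"tx":0,"ty":0.1,"tz":0.018,"hand":0},
    {"ax":0,"ay":0,"az":0,"tx":0,"ty":0.1,"tz":0.018,"hand":0},
    {"ax":0,"ay":0,"az":0,"tx":0,"ty":0.1,"tz":0.018,"hand":0},
    {"ax":0,"ay":0,"az":0,"tx":0,"ty":0.1,"tz":0.018,"hand":0},
    {"ax":0,"ay":0,"az":0,"tx":0,"ty":0.1,"tz":0.018,"hand":0},
    {"ax":0,"ay":0,"az":0,"tx":0,"ty":0.1,"tz":0.018,"hand":0},
    {"ax":0,"ay":0,"az":0,"tx":0,"ty":0.1,"tz":0.018,"hand":0},
    {"ax":0,"ay":0,"az":0,"tx":0,"ty":0.1,"tz":0.018,"hand":0},
    {"ax":0,"ay":0,"az":0,"tx":0,"ty":0.1,"tz":0.018,"hand":0},
    {"ax":0,"ay":0,"az":0,"tx":0,"ty":0.1,"tz":0.018,"hand":0},
    {"ax":0,"ay":0,"az":0,"tx":0,"ty":0.1,"tz":0.018,"hand":0},
    {"ax":0,"ay":0,"az":0,"tx":0,"ty":0.1,"tz":0.018,"hand":0},
    {"ax":0,"ay":0,"az":0,"tx":0,"ty":0.1,"tz":0.018,"hand":0},
    {"ax":0,"ay":0,"az":0,"tx":0,"ty":0.04,"tz":0.01,"hand":0},
    {"ax":0,"ay":0,"az":0,"tx":0,"ty":0,"tz":0,"hand":0},
    {"ax":0,"ay":0,"az":0,"tx":0,"ty":0,"tz":0,"hand":0},
    {"ax":0,"ay":0,"az":0,"tx":0,"ty":0,"tz":0,"hand":0},
  ],
)

```text
time_s: 23.1
tcp_pos: [0.577, 0.193, 0.2373]
ee_rot: [[-0.001, -0.124, 0.992], [-0.001, 0.992, 0.124], [-1.0, -0.0, -0.001]]
wrist_force: [0.3, -0.9, -1.4]
width: 0.0214
```

Run:
```python
from h import *
go(.5836,.1971,.03)
t=shot('top','top2'); s=shot('scene','scene2'); w=shot('wrist','w4')
A=cv2.resize(t['frame'][130:240,150:310],(400,275),interpolation=3);B=cv2.resize(s['frame'][120:300,230:430],(400,360))
W=cv2.resize(w['frame'],(400,300))
L=np.vstack([A,W[:300]]); Rr=np.vstack([B,np.zeros((215,400,3),np.uint8)])
cv2.imwrite('pics/c5.png',np.hstack([L,Rr])[:,:,::-1])
```

```text
t 23.1 pos [0.577  0.193  0.2373] yaw 7.1 xax [-6.e-04 -6.e-04 -1.e+00] zax [ 0.992  0.124 -0.001] F [ 0.29 -0.89 -1.43] w 0.0214
tx,ty,tz [0.5181 0.0084 0.018 ]
```

View pics/c5.png

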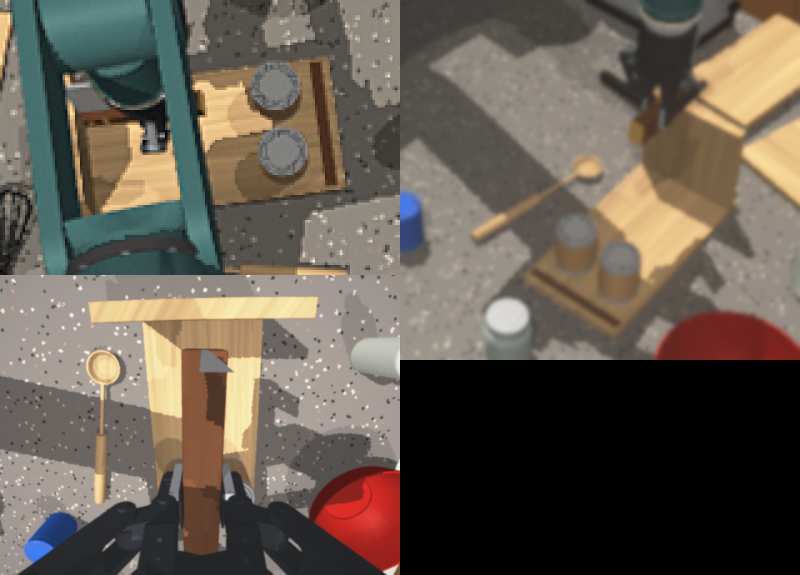

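The wrist view shows the square in line with the board and ahead of the panel, blade at (215,360). The tins and rack are undisturbed. I'll lower it to just above the board.

carry_out(
  deltas=[
    {"ax":0,"ay":0,"az":0,"tx":0.03,"ty":0.005,"tz":0.015,"hand":0},
    {"ax":0,"ay":0,"az":0,"tx":0.08,"ty":0,"tz":0,"hand":0},
    {"ax":0,"ay":0,"az":0,"tx":0.1,"ty":0,"tz":0,"hand":0},
    {"ax":0,"ay":0,"az":0,"tx":0.1,"ty":0,"tz":0,"hand":0},
    {"ax":0,"ay":0,"az":0,"tx":0.1,"ty":0,"tz":0,"hand":0},
    {"ax":0,"ay":0,"az":0,"tx":0.06,"ty":0,"tz":0,"hand":0},
    {"ax":0,"ay":0,"az":0,"tx":0.03,"ty":0,"tz":0,"hand":0},
    {"ax":0,"ay":0,"az":0,"tx":0.015,"ty":0,"tz":0,"hand":0},
    {"ax":0,"ay":0,"az":0,"tx":0,"ty":0,"tz":0,"hand":0},
    {"ax":0,"ay":0,"az":0,"tx":0,"ty":0,"tz":0,"hand":0},
    {"ax":0,"ay":0,"az":0,"tx":0,"ty":0,"tz":0,"hand":0},
    {"ax":0,"ay":0,"az":0,"tx":0,"ty":0,"tz":0,"hand":0},
  ],
)

```text
time_s: 24.45
tcp_pos: [0.5839, 0.197, 0.0325]
ee_rot: [[0.002, -0.125, 0.992], [0.001, 0.992, 0.125], [-1.0, 0.0, 0.002]]
wrist_force: [-0.1, -0.4, -1.2]
width: 0.0209
```

Run:
```python
from h import *
go(.5836,.1971,.0245)
```

```text
t 24.45 pos [0.5839 0.197  0.0325] yaw 7.17 xax [ 2.1e-03  6.0e-04 -1.0e+00] zax [0.992 0.125 0.002] F [-0.12 -0.37 -1.22] w 0.0209
tx,ty,tz [ 0.0201  0.0003 -0.0008]
```

carry_out(
  deltas=[
    {"ax":0,"ay":0,"az":0,"tx":0.012,"ty":0,"tz":0,"hand":0},
    {"ax":0,"ay":0,"az":0,"tx":0,"ty":0,"tz":0,"hand":0},
    {"ax":0,"ay":0,"az":0,"tx":0,"ty":0,"tz":0,"hand":0},
    {"ax":0,"ay":0,"az":0,"tx":0,"ty":0,"tz":0,"hand":0},
  ],
)

```text
time_s: 24.85
tcp_pos: [0.583, 0.1968, 0.0265]
ee_rot: [[-0.0, -0.125, 0.992], [0.0, 0.992, 0.125], [-1.0, 0.0, -0.0]]
wrist_force: [0.1, -0.2, -0.4]
width: 0.021
```

carry_out(
  deltas=[
    {"ax":0,"ay":0,"az":0,"tx":0.003,"ty":0,"tz":0,"hand":0},
    {"ax":0,"ay":0,"az":0,"tx":0,"ty":0,"tz":0,"hand":0},
    {"ax":0,"ay":0,"az":0,"tx":0,"ty":0,"tz":0,"hand":0},
  ],
)

```text
time_s: 25.15
tcp_pos: [0.583, 0.1968, 0.0253]
ee_rot: [[-0.0, -0.125, 0.992], [0.0, 0.992, 0.125], [-1.0, 0.0, -0.0]]
wrist_force: [0.8, -0.3, -2.2]
width: 0.0207
```

carry_out(
  deltas=[
    {"ax":0,"ay":0,"az":0,"tx":0,"ty":0.015,"tz":0,"hand":0},
    {"ax":0,"ay":0,"az":0,"tx":0,"ty":0.015,"tz":0,"hand":0},
    {"ax":0,"ay":0,"az":0,"tx":0,"ty":0.01,"tz":0,"hand":0},
    {"ax":0,"ay":0,"az":0,"tx":0,"ty":0.01,"tz":0,"hand":0},
    {"ax":0,"ay":0,"az":0,"tx":0,"ty":0,"tz":0,"hand":0},
    {"ax":0,"ay":0,"az":0,"tx":0,"ty":0,"tz":0,"hand":0},
  ],
)

```text
time_s: 25.75
tcp_pos: [0.5805, 0.2169, 0.0253]
ee_rot: [[0.0, -0.125, 0.992], [0.0, 0.992, 0.125], [-1.0, 0.0, 0.0]]
wrist_force: [0.2, 1.0, -1.9]
width: 0.0208
```

carry_out(
  deltas=[
    {"ax":0,"ay":0,"az":0,"tx":0,"ty":0.005,"tz":0,"hand":0},
    {"ax":0,"ay":0,"az":0,"tx":0,"ty":0.005,"tz":0,"hand":0},
    {"ax":0,"ay":0,"az":0,"tx":0,"ty":0,"tz":0,"hand":0},
    {"ax":0,"ay":0,"az":0,"tx":0,"ty":0,"tz":0,"hand":0},
  ],
)

```text
time_s: 26.15
tcp_pos: [0.58, 0.2206, 0.0254]
ee_rot: [[-0.0, -0.125, 0.992], [0.0, 0.992, 0.125], [-1.0, 0.0, 0.0]]
wrist_force: [-0.6, -1.0, -2.1]
width: 0.0208
```

Run:
```python
from h import *
s=telemetry.get_obs(); v=[.5873,.167,1.6926]; p=s['tcp_pos']; c,n=np.cos(v[2]),np.sin(v[2])
d=p[:2]-v[:2]; print('rack x,y of heel-corner',c*d[0]+n*d[1]+.0847-.145,-n*d[0]+c*d[1]); go(*p)
```

```text
rack x,y of heel-corner -0.006219273989561541 0.0006856395667053329
t 26.15 pos [0.58   0.2206 0.0254] yaw 7.17 xax [-0.e+00  1.e-04 -1.e+00] zax [0.992 0.125 0.   ] F [-0.56 -0.98 -2.14] w 0.0208
tx,ty,tz [0. 0. 0.]
```

carry_out(
  deltas=[
    {"ax":0,"ay":0,"az":0,"tx":0,"ty":0.005,"tz":0,"hand":0},
    {"ax":0,"ay":0,"az":0,"tx":0,"ty":0.004,"tz":0,"hand":0},
    {"ax":0,"ay":0,"az":0,"tx":0,"ty":0,"tz":0,"hand":0},
    {"ax":0,"ay":0,"az":0,"tx":0,"ty":0,"tz":0,"hand":0},
  ],
)

```text
time_s: 26.55
tcp_pos: [0.5796, 0.2243, 0.0253]
ee_rot: [[0.0, -0.125, 0.992], [0.0, 0.992, 0.125], [-1.0, 0.0, 0.0]]
wrist_force: [0.0, -0.6, -1.3]
width: 0.0211
```

carry_out(
  deltas=[
    {"ax":0,"ay":0,"az":0,"tx":0.003,"ty":0,"tz":0,"hand":0},
    {"ax":0,"ay":0,"az":0,"tx":0,"ty":0,"tz":0,"hand":0},
    {"ax":0,"ay":0,"az":0,"tx":0,"ty":0,"tz":0,"hand":0},
  ],
)

```text
time_s: 26.85
tcp_pos: [0.5799, 0.2243, 0.0245]
ee_rot: [[0.001, -0.125, 0.992], [0.0, 0.992, 0.125], [-1.0, 0.0, 0.001]]
wrist_force: [0.4, 0.1, 2.6]
width: 0.0211
```

carry_out(
  deltas=[
    {"ax":0,"ay":0,"az":0,"tx":0,"ty":0.004,"tz":0,"hand":0},
    {"ax":0,"ay":0,"az":0,"tx":0,"ty":0,"tz":0,"hand":0},
    {"ax":0,"ay":0,"az":0,"tx":0,"ty":0,"tz":0,"hand":0},
  ],
)

```text
time_s: 27.15
tcp_pos: [0.5798, 0.2254, 0.0245]
ee_rot: [[0.001, -0.125, 0.992], [-0.0, 0.992, 0.125], [-1.0, -0.001, 0.001]]
wrist_force: [0.4, -5.2, 6.0]
width: 0.0213
```

Run:
```python
from h import *
s=shot('scene','scene3'); w=shot('wrist','w5'); t=shot('top','top3')
B=cv2.resize(s['frame'][150:270,320:420],(500,600),interpolation=3)
W=w['frame'][:300,130:430]; T=cv2.resize(t['frame'][145:225,165:245],(300,300),interpolation=3)
cv2.imwrite('pics/c6.png',np.hstack([B,np.vstack([W,T])])[:,:,::-1])
```

```text
(no output)
```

View pics/c6.png

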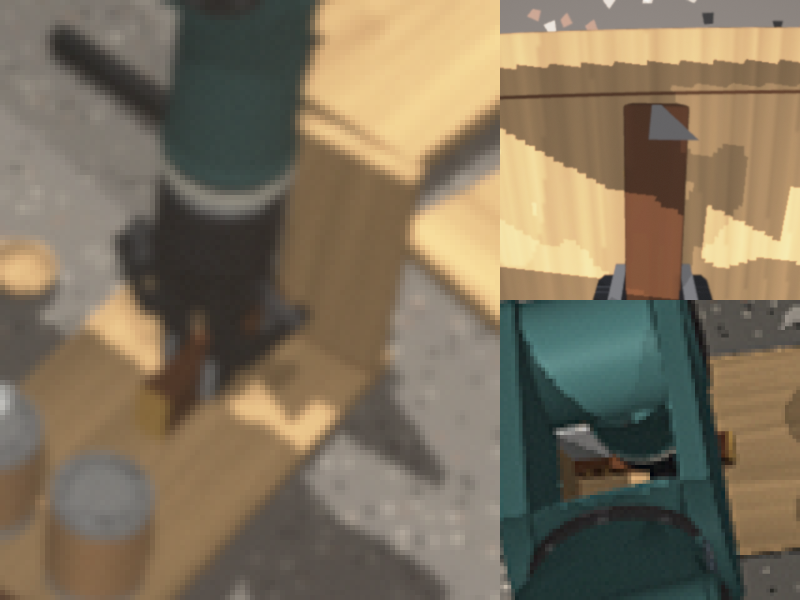

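The square is at the corner: the stock end is at (655,104) in the wrist crop, just short of the corner line at y≈95. I'll compare with projections to get the remaining gap and the lean.

Run:
```python
from h import *
w=load('w5'); g=telemetry.get_obs(); p=g['tcp_pos']; e=g['ee_rot']
print('cam-tcp in tool',e.T@(-w['R'].T@w['t']-p))
v=[.5873,.167,1.6926]
def W(q,vv=v): c,s_=np.cos(vv[2]),np.sin(vv[2]); return [vv[0]+c*q[0]-s_*q[1],vv[1]+s_*q[0]+c*q[1],q[2]]
off=np.array([130,0])
for n,q in [('cornerL',(.145,.05,.015)),('cornerR',(.145,-.05,.015)),('panel top in upright L',(.145,.05,.186)),('panel outer top',(.16,.05,.186)),('p100 mm',(.145,.05,.115)),('p100R',(.145,-.05,.115))]:
    print(n,(proj(w,W(q))-off).round(1))
S=lambda a,b,h: p+e@np.array([-(h-.0095)if 0 else 0,0,0])+e[:,1]*(a+.0197)-e[:,2]*b*1+np.array([0,0,h-.0095])
for q in [(.065,.011,.036),(.065,-.011,.036),(.065,0,0),(.065,0,.1),(.065,0,.15),(.033,0,.1)]: print('sq',q,(proj(w,S(*q))-off).round(1))
go(*p)
```

```text
cam-tcp in tool [-1.43207493e-01  8.44257905e-02  1.21753813e-04]
cornerL [37.5 92.9]
cornerR [269.1  94. ]
panel top in upright L [721.3 163.7]
panel outer top [700.7 323.1]
p100 mm [-167.1   90.1]
p100R [476.9  93.1]
sq (0.065, 0.011, 0.036) [118.5  96.2]
sq (0.065, -0.011, 0.036) [185.3  96.2]
sq (0.065, 0, 0) [151.9  96.3]
sq (0.065, 0, 0.1) [151.8  95.3]
sq (0.065, 0, 0.15) [148.1  68.1]
sq (0.033, 0, 0.1) [151.8 284.4]
t 27.3 pos [0.5798 0.2254 0.0245] yaw 7.18 xax [ 7.e-04 -4.e-04 -1.e+00] zax [0.992 0.125 0.001] F [ 0.64 -5.21  5.3 ] w 0.0203
tx,ty,tz [0. 0. 0.]
```

carry_out(
  deltas=[
    {"ax":0,"ay":0,"az":0,"tx":-0.002,"ty":0,"tz":0,"hand":0},
    {"ax":0,"ay":0,"az":0,"tx":0,"ty":0,"tz":0,"hand":0},
    {"ax":0,"ay":0,"az":0,"tx":0,"ty":0,"tz":0,"hand":0},
  ],
)

```text
time_s: 27.6
tcp_pos: [0.5792, 0.226, 0.0246]
ee_rot: [[-0.0, -0.125, 0.992], [0.0, 0.992, 0.125], [-1.0, 0.0, -0.0]]
wrist_force: [0.3, -1.1, -1.9]
width: 0.0213
```

carry_out(
  deltas=[
    {"ax":0,"ay":0,"az":0,"tx":0,"ty":0.003,"tz":0,"hand":0},
    {"ax":0,"ay":0,"az":0,"tx":0,"ty":0,"tz":0,"hand":0},
    {"ax":0,"ay":0,"az":0,"tx":0,"ty":0,"tz":0,"hand":0},
  ],
)

```text
time_s: 27.9
tcp_pos: [0.5791, 0.2271, 0.0248]
ee_rot: [[-0.0, -0.125, 0.992], [0.0, 0.992, 0.125], [-1.0, 0.0, -0.0]]
wrist_force: [-0.3, -1.0, -1.6]
width: 0.021
```

carry_out(
  deltas=[
    {"ax":0,"ay":0,"az":0,"tx":0,"ty":0.002,"tz":0,"hand":0},
    {"ax":0,"ay":0,"az":0,"tx":0,"ty":0,"tz":0,"hand":0},
    {"ax":0,"ay":0,"az":0,"tx":0,"ty":0,"tz":0,"hand":0},
  ],
)

```text
time_s: 28.2
tcp_pos: [0.579, 0.2278, 0.0249]
ee_rot: [[-0.0, -0.125, 0.992], [0.0, 0.992, 0.125], [-1.0, 0.0, -0.0]]
wrist_force: [0.6, -2.2, -1.5]
width: 0.021
```

carry_out(
  deltas=[
    {"ax":0,"ay":0,"az":0,"tx":0,"ty":0.002,"tz":0,"hand":0},
    {"ax":0,"ay":0,"az":0,"tx":0,"ty":0,"tz":0,"hand":0},
    {"ax":0,"ay":0,"az":0,"tx":0,"ty":0,"tz":0,"hand":0},
  ],
)

```text
time_s: 28.5
tcp_pos: [0.5789, 0.2285, 0.0249]
ee_rot: [[-0.0, -0.125, 0.992], [0.0, 0.992, 0.125], [-1.0, 0.0, -0.0]]
wrist_force: [-0.8, -1.1, -2.9]
width: 0.021
```

carry_out(
  deltas=[
    {"ax":0,"ay":0,"az":0,"tx":0,"ty":0.002,"tz":0,"hand":0},
    {"ax":0,"ay":0,"az":0,"tx":0,"ty":0,"tz":0,"hand":0},
    {"ax":0,"ay":0,"az":0,"tx":0,"ty":0,"tz":0,"hand":0},
  ],
)

```text
time_s: 28.8
tcp_pos: [0.5789, 0.2293, 0.0249]
ee_rot: [[-0.0, -0.125, 0.992], [-0.0, 0.992, 0.125], [-1.0, 0.0, -0.0]]
wrist_force: [-0.7, -2.2, -2.5]
width: 0.021
```

Run:
```python
from h import *
s=shot('scene','scene4'); w=shot('wrist','w6'); 
F=[]
for i in range(6): F.append(telemetry.get_obs()['wrist_force']); imaging.camera('top')
print(np.mean(F,0),np.std(F,0)); 
B=cv2.resize(s['frame'][150:250,350:420],(420,600),interpolation=3)
W=w['frame'][:300,130:430]; W2=cv2.resize(w['frame'][60:135,240:315],(300,300),interpolation=0)
cv2.imwrite('pics/c7.png',np.hstack([B,np.vstack([W,W2])])[:,:,::-1])
```

```text
[-0.32495123 -1.92740113 -2.24705717] [0.47075087 0.5432714  0.20575017]
```

View pics/c7.png

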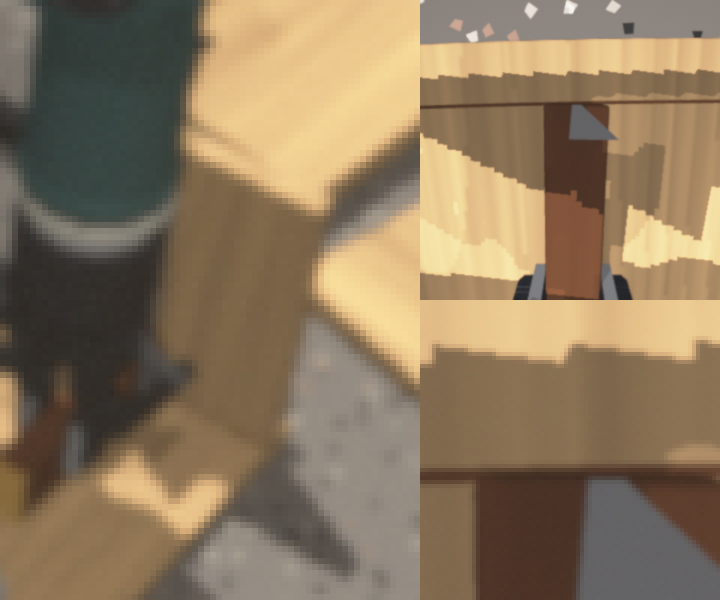

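The stock end at (575,104) now meets the corner line at y≈104 in the wrist crop, so the heel is at the corner. I'll measure the lean and any rack shift by patch tracking between the scene pictures.

Run:
```python
from h import *
v=[.5873,.167,1.6926]
def W(q,vv=v): c,s_=np.cos(vv[2]),np.sin(vv[2]); return [vv[0]+c*q[0]-s_*q[1],vv[1]+s_*q[0]+c*q[1],q[2]]
def top(a,y,h=.171,x=.145): return W((x-h*np.sin(a),y,.015+h*np.cos(a)))
a,b,d=[cv2.cvtColor(load(k)['frame'],cv2.COLOR_RGB2GRAY) for k in('scene1','scene4','scene2')]; c=load('scene4')
for L in (0,.05,.1,.12): print(L,'TR',proj(c,top(L,-.085)).round(1),'TR outer',proj(c,top(L,-.085,x=.16)).round(1))
def track(n,p,h=6,sr=7,img=b):
    x,y=[int(round(k)) for k in p]; T=a[y-h:y+h+1,x-h:x+h+1]; S=img[y-h-sr:y+h+sr+1,x-h-sr:x+h+sr+1]
    m=cv2.matchTemplate(S,T,cv2.TM_CCOEFF_NORMED); _,s,_,q=cv2.minMaxLoc(m); i,j=q
    sub=[0,0]
    if 0<i<2*sr and 0<j<2*sr:
        f=lambda l,k,r:(l-r)/(2*(l-2*k+r)); sub=[f(m[j,i-1],m[j,i],m[j,i+1]),f(m[j-1,i],m[j,i],m[j+1,i])]
    print(n,(x,y),'shift',round(i-sr+sub[0],2),round(j-sr+sub[1],2),'score',round(float(s),3))
for L in (0.08,.1,.12): track('TR',proj(c,top(L,-.085)))
print('expected shift .1->0',proj(c,top(0,-.085))-proj(c,top(.1,-.085)))
for y in (-.085,):
    for x in (.17,-.17): track('board corner',proj(c,W((x,y,.008))),6,5)
track('board cornerL',proj(c,W((-.17,.085,.008))),6,5)
print('px per 10mm rack x at board',proj(c,W((-.16,-.085,.008)))-proj(c,W((-.17,-.085,.008))))
# wood lines: right-hand silhouettes of the panel
```

```text
0 TR [404.2 186.1] TR outer [406.9 183.5]
0.05 TR [402.6 187.7] TR outer [405.3 185. ]
0.1 TR [401.  189.3] TR outer [403.8 186.7]
0.12 TR [400.4 190. ] TR outer [403.1 187.4]
TR (402, 189) shift 3.02 -2.3 score 0.944
TR (401, 189) shift 3.07 -2.35 score 0.94
TR (400, 190) shift 3.2 -2.55 score 0.956
expected shift .1->0 [ 3.14023592 -3.22813028]
board corner (399, 223) shift 0.2 -0.05 score 0.993
board corner (336, 288) shift -0.12 0.95 score 0.584
board cornerL (291, 258) shift -2.07 -2.14 score 0.669
px per 10mm rack x at board [ 2.0936444 -2.1707401]
```

Rack shift is under 1 mm and the panel is about upright. I'll push in a little more until it is firm, then press down.

carry_out(
  deltas=[
    {"ax":0,"ay":0,"az":0,"tx":0,"ty":0.0015,"tz":0,"hand":0},
    {"ax":0,"ay":0,"az":0,"tx":0,"ty":0,"tz":0,"hand":0},
    {"ax":0,"ay":0,"az":0,"tx":0,"ty":0,"tz":0,"hand":0},
    {"ax":0,"ay":0,"az":0,"tx":0,"ty":0,"tz":0,"hand":0},
  ],
)

```text
time_s: 29.6
tcp_pos: [0.5789, 0.2294, 0.0249]
ee_rot: [[-0.0, -0.125, 0.992], [-0.001, 0.992, 0.125], [-1.0, -0.001, -0.0]]
wrist_force: [0.6, -5.5, -0.9]
width: 0.0211
```

carry_out(
  deltas=[
    {"ax":0,"ay":0,"az":0,"tx":0,"ty":0.0015,"tz":0,"hand":0},
    {"ax":0,"ay":0,"az":0,"tx":0,"ty":0,"tz":0,"hand":0},
    {"ax":0,"ay":0,"az":0,"tx":0,"ty":0,"tz":0,"hand":0},
    {"ax":0,"ay":0,"az":0,"tx":0,"ty":0,"tz":0,"hand":0},
  ],
)

```text
time_s: 30.0
tcp_pos: [0.579, 0.2295, 0.025]
ee_rot: [[0.0, -0.125, 0.992], [-0.001, 0.992, 0.125], [-1.0, -0.001, -0.0]]
wrist_force: [0.5, -6.1, -0.6]
width: 0.0213
```

It's a firm stop at the corner (about 5–6 N). I'll ease slightly and press down.

carry_out(
  deltas=[
    {"ax":0,"ay":0,"az":0,"tx":0.0025,"ty":-0.001,"tz":0,"hand":0},
    {"ax":0,"ay":0,"az":0,"tx":0,"ty":0,"tz":0,"hand":0},
    {"ax":0,"ay":0,"az":0,"tx":0,"ty":0,"tz":0,"hand":0},
    {"ax":0,"ay":0,"az":0,"tx":0,"ty":0,"tz":0,"hand":0},
  ],
)

```text
time_s: 30.4
tcp_pos: [0.5791, 0.2295, 0.0245]
ee_rot: [[0.0, -0.125, 0.992], [-0.001, 0.992, 0.125], [-1.0, -0.001, 0.0]]
wrist_force: [-0.1, -5.9, 2.9]
width: 0.0204
```

```bash
cat > chk.py <<'E'
from h import *
F=[]
for i in range(6): F.append(telemetry.get_obs()['wrist_force']); imaging.camera('wrist')
print(np.mean(F,0).round(2),np.std(F,0).round(2)); go(*telemetry.get_obs()['tcp_pos'])
E
python3 chk.py
```

```text
[-0.55 -5.88  3.03] [0.29 0.28 0.32]
t 30.7 pos [0.5791 0.2295 0.0245] yaw 7.18 xax [ 3.e-04 -8.e-04 -1.e+00] zax [0.992 0.125 0.   ] F [-1.05 -6.74  2.9 ] w 0.0209
tx,ty,tz [0. 0. 0.]
```

Run:
```python
from h import *
s=shot('scene','scene5'); w=shot('wrist','w7'); t=shot('top','top5')
def track(n,A,B,x,y,h=6,sr=7):
    A,B=[cv2.cvtColor(k['frame'],cv2.COLOR_RGB2GRAY) for k in (A,B)]
    m=cv2.matchTemplate(B[y-h-sr:y+h+sr+1,x-h-sr:x+h+sr+1],A[y-h:y+h+1,x-h:x+h+1],cv2.TM_CCOEFF_NORMED); _,q,_,p=cv2.minMaxLoc(m)
    print(n,p[0]-sr,p[1]-sr,round(q,3))
a=load('scene1')
track('panel TR',a,s,401,189);track('board corner',a,s,399,223);track('panel vs scene4',load('scene4'),s,404,186)
track('jar',load('scene0'),s,284,287);track('tinC',load('scene0'),s,212,278)
ta=load('top1')
track('top: rack end',ta,t,282,153);track('top spoon',load('top0'),t,211,236)
B=cv2.resize(s['frame'][150:310,270:420],(500,533),interpolation=3)
W=w['frame'][:300,130:430]; T=cv2.resize(t['frame'][135:235,160:300],(300,214),interpolation=3)
cv2.imwrite('pics/c8.png',np.hstack([B,cv2.copyMakeBorder(np.vstack([W,T]),0,19,0,0,0)])[:,:,::-1])
```

```text
panel TR 3 -2 0.941
board corner 0 0 0.993
panel vs scene4 0 0 1.0
jar 0 0 1.0
tinC 0 6 0.838
top: rack end 0 0 0.953
top spoon 7 3 0.177
```

View pics/c8.png

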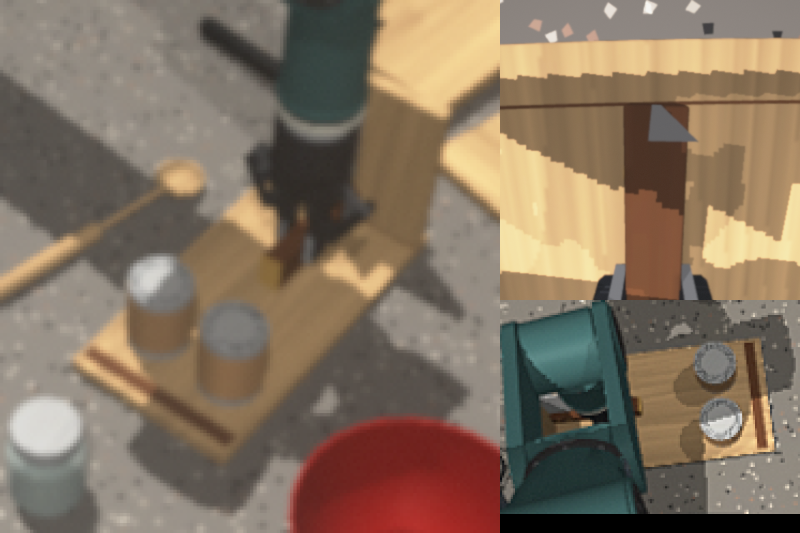

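```bash
python3 - <<'E'
from h import *
print('C in w3 pred',proj(load('w3'),[.4435,-.2455,.075]),'seen ~(177,284)')
def hue(f,x0,x1,y0,y1):
    h=cv2.cvtColor(load(f)['frame'],cv2.COLOR_RGB2HSV)[y0:y1,x0:x1]; m=(h[...,0]<16)&(h[...,1]>90)
    y,x=np.nonzero(m); return x.min()+x0,x.max()+x0,y.max()+y0,m.sum()
for f in('scene0','scene5'): print(f,hue(f,195,230,262,305))
E
python3 chk.py
```

```text
C in w3 pred [173.63543705 287.69787246] seen ~(177,284)
scene0 (np.int64(203), np.int64(221), np.int64(292), np.int64(177))
scene5 (np.int64(203), np.int64(221), np.int64(292), np.int64(156))
[-0.77 -6.33  2.75] [0.36 0.64 0.49]
t 31.15 pos [0.5791 0.2295 0.0245] yaw 7.19 xax [ 4.e-04 -8.e-04 -1.e+00] zax [0.992 0.125 0.   ] F [-0.33 -5.73  1.6 ] w 0.021
tx,ty,tz [0. 0. 0.]
```

Tin C hasn't moved: its band covers the same pixels before and after, so the odd match came from changed light on the lid. Forces are steady. Handing in.

```bash
python3 -c "
from h import *
order.job_done()"
```

```text
the job is handed in; nothing more can be done
```

I stood two tins on the bare end of the board, left the third where it was, and pressed the try square into the corner. I handed the job in with the square still gripped; no verdict was reported.

- **Square:** In the wrist view the stock end meets the corner line, and the last push came to a firm stop. It presses on the panel with about 5–6 N and on the board with about 4–5 N, steady; some of the push towards the panel may be friction on the board. The tool is upright to within 0.001 rad, but I did not measure whether the square slipped in the grip.
- **Alignment:** The wrist view suggests the square is turned about 1° from the rack, while my rack fit suggests less. The limit is 3.4°.
- **Panel:** Its top moved outward by roughly the 0.09 rad expected. I read it as upright to about ±0.02 rad, which is no tighter than the limit itself.
- **Tins and rack:** Both tins are upright and released. The rack moved less than about 1 mm.
- **Other things:** The jar did not move. An image match for the third tin gave a false 6-pixel shift from changed light on its lid; its paper band covers the same pixels as before. The spoon's match failed because the arm or its shadow got in the way; it looks untouched in the last picture. I did not measure the whisk, and the arm never went near it.

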